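# Load, dock and pin an autosampler tray

### The arm

A 6-joint arm with a two-finger parallel gripper is mounted at the origin on the work surface. World frame = base frame: x ahead of the robot, y to its left, z up, the work surface at z = 0. Lengths are in m, angles in rad, forces in N, time in s.
With the tool pointing down it reaches from about 0.3 to 0.875 m from the base axis. Payload 6.4 kg.
Tool frame: the origin (TCP) lies midway between the tips of the shut fingers; the grasp point (between the pads) lies 19 mm behind it; z points along the fingers, y is the line along which they close (so a half turn about z gives the same grasp; the last joint's range is limited). The gripper opens to 85 mm and grips with 20 to 120 N. Pads are 22 mm wide; open, the fingers measure 114 mm over their backs; the gripper's body (76 mm by 85 mm) begins 54 mm behind the grasp point. The pads swing forward as they close: fully open they stand 13 mm farther back than shut.
Start: joints at [-1.354, 0.181, 1.607, -0, 1.354, -0.206], TCP at [0.236, -0.524, 0.231] pointing down, gripper open.
Joint ranges: [-2.99, 2.99], [-0.89, 2.07], [0.3, 2.58], [-1.14, 4.28], [0, 2.63], [-3.12, 3.12]. Speed limits (rad/s): [2.57, 2.57, 3.01, 3.14, 3.14, 3.14].

### API

Orientations are given as a unit quaternion [x, y, z, w].
In Python, from station import robot gives the robot as it stands.
- The arm moves only by the tool arm_command, never from a script. Its argument "rows" is a list of rows, each a list of 3 entries, a list of its own where there are three numbers: the shift along the tool's x, y, z in mm, then the turn about the tool's z in rad, then the finger opening in mm, from 0 to 85.4. A call has 1 to 8 rows; each row shifts and turns the commanded pose from where the row before left it, along the tool's axes as they then stand; what a row does not reach is not made up. A row lasts 1/8 s, in which the tool goes at most 62.5 mm and 10.7 degrees, less where a joint would pass 70% of its speed; a pose out of reach is approached as far as the arm can. A call with a gripper value outside its range is refused whole. The fingers move at their own pace and stop on an object; "force" is the grip in N (left out, the last holds). Time passes only in rows, so rows that do not move let the fingers close. It gives the time, the measured TCP pose, the force, the opening and the grip force at its end, in the units of the state.
- robot.read_state(): the state, without advancing time (a new reading comes with each control period).
- robot.snapshot(name): name is "scene" or "side" or "wrist"; returns (picture, depth): 420x560x3 uint8, red, green, blue; 420x560 float32, m along the optical axis (not along the pixel's ray), 0 where there is no reading.
- robot.camera_info(name): a dict with "camera_matrix" (3x3 intrinsics, pixels), "xyz" and "attitude" of the camera in the world. Camera axes: x right, y down, z forward; pixel columns grow to the right and rows downward; lengths in m; the calibration is good to about 2 mm. The wrist camera is an equidistant fisheye: a pixel r from the principal point sees the ray r / f radians off the axis. A picture is of the moment at which its call begins: read the wrist's pose just before it. camera_info takes no time and is no camera call; for the wrist camera it gives the pose at the moment of the call.
- robot.close_job(): hands the job in; it is judged then, once.
The state is a dict: "clock": time; "joint_pos": joint angles; "joint_vel": joint speeds; "effort": joint torques, N m; "tool_pos": TCP position; "orientation": TCP orientation; "contact_force": force on the tool from outside, world axes, zero at the start; "moment": the same for the moment, N m; "grip_width": finger opening in m; "gripper_force": force on a finger pad.
Only numpy, scipy, OpenCV 4.12 (cv2) and the standard library are available. Lean on these libraries where they do the work, as an engineer would, in place of code of your own. Each camera call takes 0.05 s, during which the arm holds its last target. There are 200 camera calls.

### The job

Stand every vial that is on the bench upright in the sample tray, one to a well: the blue-capped standard in the blue-rimmed well, the white-capped samples in any of the plain wells. Then slide the loaded tray along the bench into the guides of the autosampler dock until it is fully home, and lock it by dropping the pin from the wooden stand down through the dock's blue knuckle and the tray's blue ear until its collar sits. Finally press the green start button fully down and let go, with nothing else on the bench disturbed.

Things in the scene. Friction and masses are not known exactly. Their poses are not given: they have to be found in the camera images.
- tray_grip (a point): grey plastic sample tray with a black upright grip bar: 12 mm along tray x, 40 mm along y, top 60 mm above the bench; point on its axis 45 mm above the bench. Tray +x goes into the dock first, +z up. Base plate 110 x 221 x 6 mm, from x -15 to +95 mm of this point, slides flat on the bench; about 0.45 kg empty
- ear (a point): centre of the top mouth of the 16 mm hole in the blue ear (tray's own knuckle, 35 x 57 x 12 mm, top 32 mm above the bench) that sticks out of the tray's +y side at its rear; it lies 130.5 mm along tray +y from the grip bar's centre. Axes as the tray's
- well0 (a point): well with the blue rim and floor, nearest the ear, for the blue-capped standard: point at the centre of its floor, 6 mm above the bench; square, 36 x 36 mm inside, walls 22 mm high. Axes as the tray's; the row lies 67 mm along tray +x from the grip bar
- well1 (a point): plain well number 1, 39 mm along tray -y from the blue well: point at the centre of its floor, 6 mm above the bench; square, 36 x 36 mm inside, walls 22 mm high. Axes as the tray's; the row lies 67 mm along tray +x from the grip bar
- well2 (a point): plain well number 2, 78 mm along tray -y from the blue well: point at the centre of its floor, 6 mm above the bench; square, 36 x 36 mm inside, walls 22 mm high. Axes as the tray's; the row lies 67 mm along tray +x from the grip bar
- well3 (a point): plain well number 3, 117 mm along tray -y from the blue well: point at the centre of its floor, 6 mm above the bench; square, 36 x 36 mm inside, walls 22 mm high. Axes as the tray's; the row lies 67 mm along tray +x from the grip bar
- well4 (a point): plain well number 4, 156 mm along tray -y from the blue well: point at the centre of its floor, 6 mm above the bench; square, 36 x 36 mm inside, walls 22 mm high. Axes as the tray's; the row lies 67 mm along tray +x from the grip bar
- vial0_mid (a point): the standard: amber vial with a blue cap, upright cylinder 32 mm in diameter and 54 mm tall, 60 g, heavy thick base; point at its centre, half-way up; z is its axis
- vial1_mid (a point): sample vial: amber, with a white cap (may be absent), upright cylinder 32 mm in diameter and 54 mm tall, 60 g, heavy thick base; point at its centre, half-way up; z is its axis
- vial2_mid (a point): sample vial: amber, with a white cap (may be absent), upright cylinder 32 mm in diameter and 54 mm tall, 60 g, heavy thick base; point at its centre, half-way up; z is its axis
- vial3_mid (a point): sample vial: amber, with a white cap (may be absent), upright cylinder 32 mm in diameter and 54 mm tall, 60 g, heavy thick base; point at its centre, half-way up; z is its axis
- vial4_mid (a point): sample vial: amber, with a white cap (may be absent), upright cylinder 32 mm in diameter and 54 mm tall, 60 g, heavy thick base; point at its centre, half-way up; z is its axis
- knuckle (a point): fixed autosampler dock: centre of the top mouth of the 14 mm vertical hole in its blue knuckle (14 mm thick, top 52 mm above the bench, post on its +y side). +x is the way the tray slides in, +y as the tray's +y, z up. When the tray is home (front edge against the steel back stop) its ear hole lies right below this hole, with a 6 mm gap between ear and knuckle
- slot_mouth (a point): on the bench, on the slot's middle line where its two aluminium guide rails (16 mm tall) begin; axes as the knuckle's. Rails 224.5 mm apart (tray 221 mm) from here to x +115 mm; flared mouths reach to x -30 mm, about 260 mm wide. Lips over the tray's edges start at x +10 mm, undersides 11 mm high. Back stop at x +110 mm, 75 mm tall white body behind. Home, the grip bar is at x +15 mm
- pin_knob (a point): locking pin, 70 g, standing upright at the start, its collar resting on a fixed wooden stand (50 x 50 mm, 56 mm tall, plain round hole): centre of its red knob (20 mm in diameter, 32 mm tall), 69 mm above its tip; z along the pin, up from tip to knob. Below the knob a collar 24 mm in diameter and 5 mm thick, then a 12 mm steel shank 48 mm long whose last 10 mm taper to 4 mm. Seated, its collar rests on the knuckle
- start_top (a point): green round start button, 26 mm across, on the dock's -y side: centre of its top face; it is pressed straight down
- start (a joint): travel of the start button in m: 0 released, 0.006 fully down (takes 5 N, springs back)
- beaker: the glass beaker, a bystander not to be disturbed; origin at the centre of its underside
- flask: the conical flask, a bystander not to be disturbed; origin at the centre of its underside
- tape: the yellow tape roll, a bystander not to be disturbed; origin at the centre of its underside
- dropper: the small dropper bottle, a bystander not to be disturbed; origin at the centre of its underside
- spatula: the spatula, a bystander not to be disturbed; origin at the centre of its underside (at the middle of its length)
- dish: the white dish, a bystander not to be disturbed; origin at the centre of its underside

How it is judged:
By the outcome, as a careful person would: the job done as asked, in the order asked, and still so for the second after the job is handed in, with the robot touching nothing.
Of vial1, vial2, vial3, vial4 only 2 to 4 are there at a start; the rules pass over those that are not, and their reading is None.
At some moment in a run one of vial0, vial1, vial2, vial3, vial4, tray may be knocked a few centimetres aside while the robot is not near it.
It also fails if it takes over 208 s, if anything falls off the work surface, if the arm or the gripper's body presses on something with over 40 N, if the wrist force passes 120 N, or if a joint passes its speed limit or range.

## Working session

There is one attempt and no reset: what is moved stays moved. The work goes in short steps, Python scripts to look and compute and a tool call to move; the robot and the scene stay as the last step left them, time stands still between calls to the robot, and variables do not carry over. Pictures are saved under pics/ and viewed, at most 14 in all, crops included, and the job is handed in when it is done.

Besides the shell and the picture viewer there is one more tool, called after "Request:" in YAML: its name, and indented under it one key for each argument. arm_command: Moves the arm, as the interface text tells. Its arguments: {"type":"object","properties":{"rows":{"type":"array"},"force":{"type":"number"}},"required":["rows"]}

```bash
mkdir -p pics; ls
python3 - <<'E'
from station import robot
import cv2,numpy as np
print(robot.read_state())
for n in ["scene","side"]:
    p,d=robot.snapshot(n); i=robot.camera_info(n); print(n,i)
    np.savez(f"{n}0.npz",p=p,d=d,K=i["camera_matrix"],x=i["xyz"],a=i["attitude"])
    cv2.imwrite(f"pics/{n}0.png",cv2.resize(p[:,:,::-1],(800,600),interpolation=cv2.INTER_CUBIC))
print(robot.camera_info("wrist"))
E
```

```text
pics
{'clock': 0.0, 'joint_pos': array([-1.35429376e+00,  1.81542006e-01,  1.60804461e+00,  7.09008724e-06,
        1.35379126e+00, -2.06317951e-01]), 'joint_vel': array([0.00010736, 0.00155197, 0.00248093, 0.00172705, 0.00133751,
       0.00019502]), 'effort': array([-4.08945798e-04, -4.44882202e+01, -3.51331902e+01, -2.93407838e-04,
        9.07807698e-03, -2.84174450e-05]), 'tool_pos': array([ 0.23582614, -0.52379221,  0.23036592]), 'orientation': array([ 9.77735731e-01,  2.09838135e-01, -1.08424902e-06, -8.92615535e-04]), 'contact_force': array([ 1.18200198,  0.29646615, -0.50027726]), 'moment': array([ 0.00886605, -0.03411586, -0.04032173]), 'gripper_force': 0.0, 'grip_width': 0.08510824565228563}
scene {'camera_matrix': array([[409.53249398,   0.        , 281.3084711 ],
       [  0.        , 409.53249398, 207.29849494],
       [  0.        ,   0.        ,   1.        ]]), 'xyz': array([ 0.91763201, -0.53316189,  0.79749317]), 'attitude': array([ 0.87927216,  0.31913391, -0.11813917, -0.33328239])}
side {'camera_matrix': array([[512.71719554,   0.        , 277.46602678],
       [  0.        , 512.71719554, 212.54899166],
       [  0.        ,   0.        ,   1.        ]]), 'xyz': array([-0.07337995,  0.68516248,  0.91949166]), 'attitude': array([-0.30918383,  0.86061329, -0.38012057,  0.13877488])}
{'camera_matrix': array([[325.1922621 ,   0.        , 277.88284523],
       [  0.        , 325.1922621 , 216.37180518],
       [  0.        ,   0.        ,   1.        ]]), 'xyz': array([ 0.30170894, -0.49535547,  0.37247833]), 'attitude': array([ 0.83083571, -0.53738061, -0.07936862,  0.12097409])}
```

View pics/scene0.png

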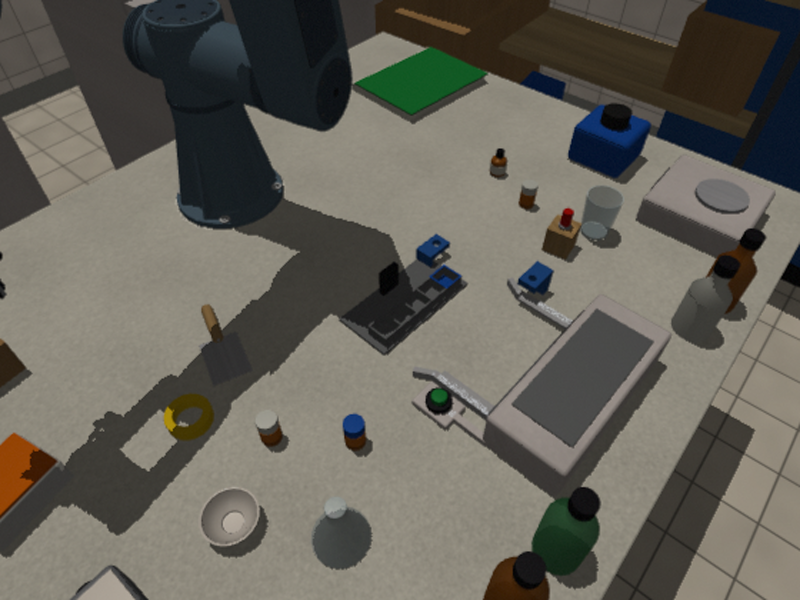

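View pics/side0.png

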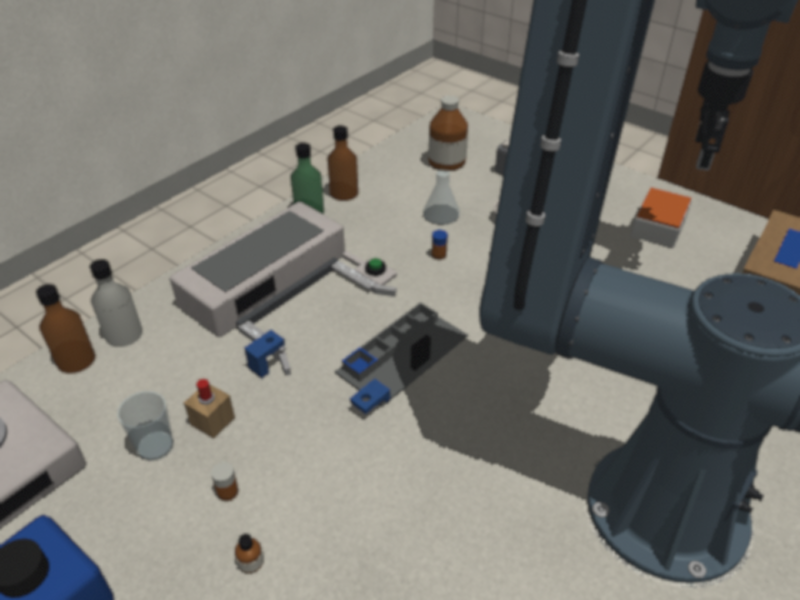

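Scene: blue-capped vial (354,425), white caps at (268,422) and (528,190), dropper (498,160), tray ~(405,305), dock right, pin (567,215), button (438,397), and bystanders tape, spatula, dish, flask and beaker. Now I'll localise them by depth.

```bash
cat > h.py <<'E'
import numpy as np, cv2
from scipy.spatial.transform import Rotation as R
from station import robot
def load(n): return np.load(n+".npz")
def snap(n,tag):
    i=robot.camera_info(n); p,d=robot.snapshot(n)
    np.savez(tag+".npz",p=p,d=d,K=i["camera_matrix"],x=i["xyz"],a=i["attitude"]); return load(tag)
def cloud(z,fish=False):
    K=z["K"]; d=z["d"]; v,u=np.mgrid[:420,:560].astype(float)
    x=(u-K[0,2])/K[0,0]; y=(v-K[1,2])/K[1,1]
    if fish:
        r=np.hypot(x,y)+1e-9; s=np.tan(np.minimum(r,1.45))/r; x=x*s;y=y*s
    P=np.stack([x*d,y*d,d],-1)
    P=P@R.from_quat(z["a"]).as_matrix().T+z["x"]; P[d<=0]=np.nan; return P
def ortho(P,rgb,x0,x1,y0,y1,res=.001,zmin=-.01,zmax=.2):
    """top view: +x up, +y left"""
    H=int((x1-x0)/res);W=int((y1-y0)/res); im=np.zeros((H,W,3),np.uint8); hm=np.full((H,W),np.nan)
    q=P.reshape(-1,3);c=rgb.reshape(-1,3); m=np.isfinite(q[:,0])&(q[:,2]>zmin)&(q[:,2]<zmax);q=q[m];c=c[m]
    o=np.argsort(q[:,2]);q=q[o];c=c[o]
    r=((x1-q[:,0])/res).astype(int);k=((y1-q[:,1])/res).astype(int)
    ok=(r>=0)&(r<H)&(k>=0)&(k<W); im[r[ok],k[ok]]=c[ok]; hm[r[ok],k[ok]]=q[ok,2]; return im,hm
E
python3 - <<'E'
from h import *
for n in ["scene0","side0"]:
    z=load(n);P=cloud(z); f=560/800
    hsv=cv2.cvtColor(z["p"],cv2.COLOR_RGB2HSV)
    print(n,"bench z med",np.nanmedian(P[...,2][(P[...,2]>-.03)&(P[...,2]<.03)]))
    # non-bench blobs
    m=((P[...,2]>.012)&(P[...,2]<.12)&(P[...,0]>.15)&(P[...,0]<1.0)&(abs(P[...,1])<.75)).astype(np.uint8)
    k,l,s,c=cv2.connectedComponentsWithStats(m)
    for i in range(1,k):
        if s[i,4]<25: continue
        q=P[l==i]; print((c[i]/f).round(),s[i,4],"min",q.min(0).round(3),"max",q.max(0).round(3),"med",np.median(q,0).round(3),np.median(z["p"][l==i],0))
    for nm,lo,hi in [("blue",(100,150,40),(130,255,255)),("red",(0,170,60),(8,255,255)),("green",(60,150,40),(85,255,255))]:
        m=cv2.inRange(hsv,lo,hi)*((P[...,2]>-.01)&(P[...,2]<.15)&(P[...,0]>.1)&(P[...,0]<.9)&(abs(P[...,1])<.6)).astype(np.uint8)
        k,l,s,c=cv2.connectedComponentsWithStats(m)
        for i in range(1,k):
            if s[i,4]<12: continue
            q=P[l==i]; print(nm,(c[i]/f).round(),s[i,4],"min",q.min(0).round(3),"max",q.max(0).round(3),"mean",q.mean(0).round(3))
E
```

```text
scene0 bench z med -0.0008066377079442022
[609. 138.] 1953 min [0.488 0.568 0.012] max [0.617 0.703 0.12 ] med [0.565 0.59  0.08 ] [ 8. 21. 46.]
[499. 162.] 156 min [0.382 0.409 0.012] max [0.416 0.441 0.062] med [0.402 0.422 0.035] [65.5 49.  27.5]
[707. 231.] 5533 min [0.698 0.244 0.012] max [0.943 0.681 0.12 ] med [0.843 0.491 0.058] [109. 105. 100.]
[528. 192.] 177 min [0.49  0.359 0.013] max [0.522 0.394 0.055] med [0.508 0.369 0.042] [63. 60. 55.]
[585. 219.] 1332 min [0.595 0.277 0.012] max [0.688 0.431 0.095] med [0.642 0.365 0.055] [89. 86. 77.]
[432. 248.] 280 min [0.429 0.095 0.012] max [0.469 0.155 0.034] med [0.452 0.119 0.03 ] [24.  56.  95.5]
[388. 277.] 216 min [ 0.436 -0.016  0.013] max [0.451 0.025 0.062] med [ 0.448 -0.     0.043] [5. 5. 6.]
[567. 385.] 10175 min [ 0.591 -0.145  0.012] max [0.887 0.198 0.082] med [ 0.812 -0.02   0.075] [76. 76. 75.]
[415. 303.] 818 min [ 0.484 -0.1    0.012] max [0.537 0.103 0.032] med [ 0.512 -0.005  0.023] [29. 30. 30.]
[211. 322.] 192 min [ 0.227 -0.277  0.012] max [ 0.303 -0.233  0.022] med [ 0.267 -0.256  0.017] [96.  75.5 47.
[... 3638 characters left out ...]
04 0.09 ] [ 36.  67. 122.]
[248. 553.] 421 min [0.376 0.414 0.012] max [0.412 0.45  0.064] med [0.388 0.436 0.039] [102.  72.  48.]
blue [439. 237.] 58 min [ 0.583 -0.266  0.044] max [ 0.608 -0.239  0.06 ] mean [ 0.596 -0.249  0.054]
blue [263. 346.] 239 min [0.625 0.142 0.04 ] max [0.659 0.197 0.057] mean [0.642 0.172 0.052]
blue [359. 365.] 76 min [0.494 0.059 0.003] max [0.531 0.102 0.033] mean [0.515 0.078 0.015]
blue [370. 395.] 231 min [0.43  0.1   0.025] max [0.464 0.156 0.038] mean [0.446 0.127 0.033]
blue [ 72. 558.] 967 min [0.483 0.578 0.021] max [0.605 0.6   0.095] mean [0.529 0.59  0.083]
red [204. 389.] 68 min [0.609 0.304 0.068] max [0.627 0.318 0.098] mean [0.616 0.311 0.086]
```

Request:
arm_command:
  rows:
    - [[0,0,0],-0.164,85]
    - [[0,0,0],-0.164,85]
    - [[0,0,0],-0.164,85]
    - [[0,0,0],-0.164,85]
    - [[0,0,0],-0.164,85]
    - [[0,0,0],-0.164,85]
    - [[0,0,0],-0.164,85]
    - [[0,0,0],0,85]

```text
clock: 1.1
tool_pos: [0.2359, -0.5241, 0.2308]
orientation: [0.708, 0.707, 0.0, -0.0]
contact_force: [-0.1, 0.5, 0.6]
grip_width: 0.085
gripper_force: 0.0
```

Request:
arm_command:
  rows:
    - [[30,45,0],0,85]
    - [[30,45,0],0,85]
    - [[30,45,0],0,85]
    - [[30,45,0],0,85]
    - [[30,45,0],0,85]
    - [[30,45,0],0,85]
    - [[30,45,0],0,85]
    - [[0,0,0],0,85]

```text
clock: 2.1
tool_pos: [0.5534, -0.3114, 0.2308]
orientation: [0.707, 0.708, 0.0, -0.0]
contact_force: [0.2, -0.4, -0.2]
grip_width: 0.0852
gripper_force: 0.0
```

```bash
cat >> h.py <<'E'
def blobs(P,rgb,zlo=.015,zhi=.075,amin=60,box=(.2,.9,-.6,.6)):
    m=((P[...,2]>zlo)&(P[...,2]<zhi)&(P[...,0]>box[0])&(P[...,0]<box[1])&(P[...,1]>box[2])&(P[...,1]<box[3])).astype(np.uint8)
    k,l,s,c=cv2.connectedComponentsWithStats(m)
    for i in range(1,k):
        if s[i,4]<amin: continue
        q=P[l==i]; print(c[i].round(),s[i,4],"min",q.min(0).round(4),"max",q.max(0).round(4),"mid",((q.min(0)+q.max(0))/2).round(4),np.median(rgb[l==i],0))
def topcircle(P,xy,r=.03,zlo=.048,zhi=.065):
    q=P[(np.hypot(P[...,0]-xy[0],P[...,1]-xy[1])<r)&(P[...,2]>zlo)&(P[...,2]<zhi)]
    (c,rad)=cv2.minEnclosingCircle(q[:,:2].astype(np.float32)*1000); return np.round(c,1),round(rad,1),np.median(q[:,2]).round(4),len(q)
E
python3 - <<'E'
from h import *
z=snap("wrist","w1");P=cloud(z,True);print(robot.read_state()["tool_pos"],z["x"],R.from_quat(z["a"]).as_matrix().round(3))
blobs(P,z["p"])
print("benchz",np.nanmedian(P[...,2][abs(P[...,2])<.012]))
for v in [(.601,-.256),(.501,-.333)]: print(topcircle(P,v))
cv2.imwrite("pics/w1.png",z["p"][:,:,::-1])
E
```

```text
[ 0.55192061 -0.31285124  0.23067941] [ 0.55249789 -0.23971887  0.37282886] [[ 1.     0.001  0.001]
 [ 0.001 -0.958 -0.286]
 [ 0.001  0.286 -0.958]]
[232.   0.] 64 min [ 0.4826 -0.1002  0.0152] max [ 0.5233 -0.0969  0.0214] mid [ 0.5029 -0.0986  0.0183] [31. 30. 30.]
[332.   4.] 203 min [ 0.5889 -0.113   0.015 ] max [ 0.6444 -0.0934  0.0177] mid [ 0.6166 -0.1032  0.0164] [187. 183. 180.]
[478.  32.] 5350 min [ 0.6455 -0.1451  0.015 ] max [ 0.8749 -0.0563  0.075 ] mid [ 0.7602 -0.1007  0.045 ] [160. 150. 142.]
[374.  31.] 1024 min [ 0.6373 -0.1519  0.015 ] max [ 0.6787 -0.1105  0.036 ] mid [ 0.658  -0.1312  0.0255] [23. 39. 28.]
[540. 115.] 1382 min [ 0.8748 -0.2332  0.0152] max [ 0.9    -0.1701  0.075 ] mid [ 0.8874 -0.2017  0.0451] [27. 61. 34.]
[324. 139.] 864 min [ 0.584  -0.2727  0.0157] max [ 0.6151 -0.2409  0.0558] mid [ 0.5995 -0.2568  0.0357] [ 27.  77. 173.]
[ 55. 149.] 504 min [ 0.2265 -0.276   0.015 ] max [ 0.3016 -0.2349  0.0209] mid [ 0.2641 -0.2555  0.018 ] [163. 123.  69.]
[528. 187.] 1409 min [ 0.8639 -0.3334  0.015 ] max [ 0.8998 -0.2682  0.075 ] mid [ 0.8818 -0.3008  0.045 ] [69. 35.  8.]
[228. 210.] 963 min [ 0.4839 -0.3481  0.0151] max [ 0.5157 -0.3161  0.0553] mid [ 0.4998 -0.3321  0.0352] [226. 224. 208.]
[382. 235.] 2321 min [ 0.6446 -0.4064  0.015 ] max [ 0.7161 -0.3357  0.0749] mid [ 0.6803 -0.3711  0.045 ] [107. 113. 109.]
[144. 251.] 1351 min [ 0.3479 -0.4265  0.015 ] max [ 0.4176 -0.3568  0.0235] mid [ 0.3827 -0.3917  0.0193] [233. 198.   2.]
[281. 304.] 1457 min [ 0.5173 -0.491   0.015 ] max [ 0.5958 -0.4124  0.031 ] mid [ 0.5565 -0.4517  0.023 ] [183. 171. 157.]
[122. 379.] 282 min [ 0.2946 -0.5998  0.0497] max [ 0.3379 -0.5682  0.057 ] mid [ 0.3163 -0.584   0.0533] [208.  83.   0.]
benchz -0.0005983621753865576
(array([ 599.7, -256.5]), 16.2, np.float64(0.0534), 777)
(array([ 499.4, -332.4]), 16.2, np.float64(0.0532), 741)
```

View pics/w1.png

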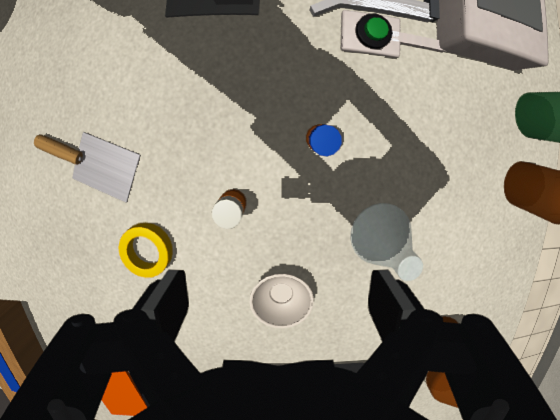

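The wrist view confirms the blue vial at (325,140) and a white one at (228,210); the depth positions match the sizes (16 mm radius, 54 mm tall). Grasping the standard.

Request:
arm_command:
  rows:
    - [[28,24,10],0,85]
    - [[28,24,40],0,85]
    - [[0,0,50],0,85]
    - [[0,0,50],0,85]
    - [[0,0,50],0,85]
    - [[0,0,4],0,85]
    - [[0,0,0],0,85]
    - [[0,0,0],0,85]

```text
clock: 3.15
tool_pos: [0.6006, -0.2599, 0.0304]
orientation: [0.707, 0.707, 0.0, 0.002]
contact_force: [0.3, 0.9, -0.3]
grip_width: 0.0851
gripper_force: 0.0
```

Run:
```python
from h import *
print(robot.read_state()["tool_pos"]);
z=snap("wrist","w2");P=cloud(z,True);print(topcircle(P,(.6,-.256)),robot.read_state()["tool_pos"])
```

```text
[ 0.60064965 -0.25994164  0.03043841]
(array([ 599.6, -256.8]), 16.3, np.float64(0.0533), 4017) [ 0.6005663  -0.25976239  0.03029236]
```

Request:
arm_command:
  rows:
    - [[3,-1,4],0,85]
    - [[0,0,0],0,60]
    - [[0,0,0],0,25]
    - [[0,0,0],0,25]
    - [[0,0,0],0,25]
    - [[0,0,0],0,25]
    - [[0,0,0],0,25]
    - [[0,0,0],0,25]
  force: 35

```text
clock: 4.2
tool_pos: [0.5982, -0.2555, 0.0235]
orientation: [0.707, 0.707, 0.0, 0.0]
contact_force: [-0.3, 0.0, 2.9]
grip_width: 0.0312
gripper_force: 34.9
```

Request:
arm_command:
  rows:
    - [[0,0,-40],0,25]
    - [[0,0,-50],0,25]
    - [[0,0,-50],0,25]
    - [[45,-30,0],0,25]
    - [[45,-30,0],0,25]
    - [[45,-28,0],0,25]
    - [[40,0,0],0,25]
    - [[0,0,0],0,25]

```text
clock: 5.2
tool_pos: [0.5091, -0.0778, 0.163]
orientation: [0.706, 0.708, -0.0, -0.001]
contact_force: [0.2, -0.1, -0.5]
grip_width: 0.0311
gripper_force: 35.1
```

Run:
```python
from h import *
z=snap("wrist","w3");s=robot.read_state();P=cloud(z,True);print(s["tool_pos"],s["grip_width"])
blobs(P,z["p"],zlo=.01)
im,hm=ortho(P,z["p"],.40,.70,-.15,.22,res=.001)
im=cv2.morphologyEx(im,cv2.MORPH_CLOSE,np.ones((3,3)))
cv2.imwrite("pics/o3.png",cv2.resize(im[:,:,::-1],None,fx=2,fy=2)); np.save("o3.npy",hm)
```

```text
[ 0.50964793 -0.07937122  0.16316488] 0.030750825558525412
[209.   8.] 679 min [0.4291 0.0948 0.0101] max [0.4654 0.1066 0.0338] mid [0.4472 0.1007 0.0219] [ 40.  91. 168.]
[500. 160.] 22388 min [ 0.5884 -0.2301  0.01  ] max [0.8931 0.1531 0.075 ] mid [ 0.7408 -0.0385  0.0425] [133. 124. 118.]
[279. 111.] 3789 min [ 0.4822 -0.0996  0.01  ] max [0.5351 0.1006 0.0302] mid [5.086e-01 5.000e-04 2.010e-02] [54. 58. 57.]
[197. 111.] 1320 min [ 0.4347 -0.0159  0.0105] max [0.4492 0.0239 0.0617] mid [0.4419 0.004  0.0361] [13. 13. 14.]
[ 79. 331.] 422 min [ 0.2264 -0.2609  0.0101] max [ 0.2836 -0.2324  0.0203] mid [ 0.255  -0.2467  0.0152] [192. 147.  86.]
[536. 354.] 1373 min [ 0.8643 -0.3239  0.0101] max [ 0.9    -0.2669  0.075 ] mid [ 0.8821 -0.2954  0.0426] [93. 51. 17.]
[404. 400.] 236 min [ 0.6563 -0.3614  0.01  ] max [ 0.7045 -0.3352  0.0482] mid [ 0.6804 -0.3483  0.0291] [132. 138. 133.]
```

View pics/o3.png

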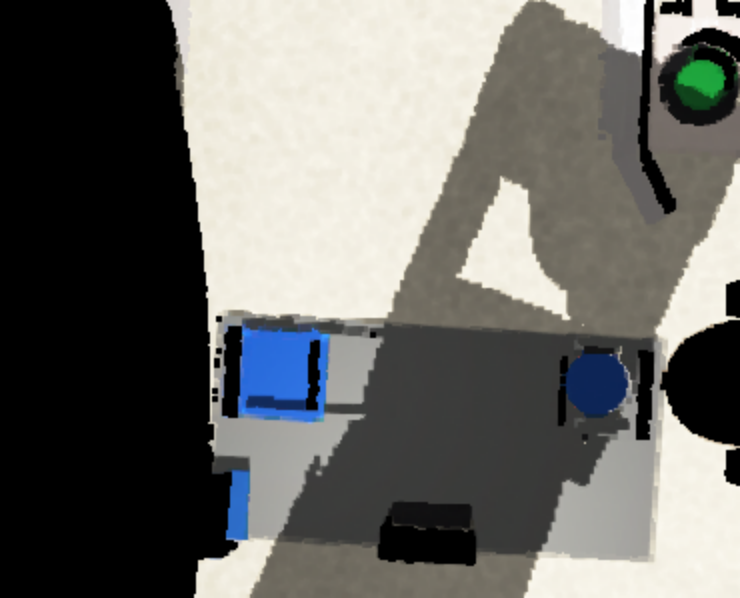

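The top view (1 mm = 2 px) shows the tray turned about −3°, the blue well centred near (283,373) and the held vial at (595,383), which is right at the TCP. Fitting it numerically.

```bash
cat >> h.py <<'E'
def tray(P):
    """fit wall block top (z 20..33 mm) rectangle -> well row centre, yaw; grip"""
    def rect(m):
        q=P[m][:,:2].astype(np.float32)*1000; c,s,a=cv2.minAreaRect(q); 
        if s[0]>s[1]: a-=90
        return np.round(c,1),np.round(s,1),round((a+45)%90-45,2)
    return rect
def near(P,x0,x1,y0,y1,z0,z1):
    return (P[...,0]>x0)&(P[...,0]<x1)&(P[...,1]>y0)&(P[...,1]<y1)&(P[...,2]>z0)&(P[...,2]<z1)
E
python3 - <<'E'
from h import *
z=load("w3");P=cloud(z,True);r=tray(P)
w=near(P,.465,.56,-.115,.125,.018,.034)&~near(P,.48,.54,-.115,-.05,.036,.2); 
print("walls",r(w))
hsv=cv2.cvtColor(z["p"],cv2.COLOR_RGB2HSV); b=cv2.inRange(hsv,(100,140,40),(130,255,255))>0
print("blue well",r(b&near(P,.47,.56,.03,.12,-.01,.036)), "floor",r(b&near(P,.47,.56,.03,.12,0,.009)))
print("gripbar",r(near(P,.42,.465,-.04,.05,.05,.066)))
print("held", [tuple(v) for v in [P[b&near(P,.45,.55,-.13,-.03,.15,.25)].min(0),P[b&near(P,.45,.55,-.13,-.03,.15,.25)].max(0)]])
# base front edge
for n in ["scene0","side0"]:
    z=load(n);P=cloud(z);r=tray(P)
    print(n,"walls",r(near(P,.465,.56,-.115,.125,.02,.038)),"ear",r(near(P,.41,.48,.09,.17,.026,.04)),"knuckle",r(near(P,.61,.69,.11,.21,.045,.06)),"grip",r(near(P,.42,.465,-.04,.05,.053,.07)))
    print(" backbody front", r(near(P,.72,.9,-.3,.3,.065,.09)), "pin", r(near(P,.60,.64,.28,.34,.08,.105)), "btn",r(near(P,.64,.68,-.15,-.1,.03,.04)))
E
```

```text
walls (array([495.1,   2.8]), array([202.5,  70.7]), -3.03)
blue well (array([513.2,  78.4]), array([43.2, 45.9]), -3.45) floor (array([513.4,  81.3]), array([37.4, 45.9]), -3.45)
gripbar (array([441.7,   4.1]), array([39.2, 12.9]), -3.62)
held [(np.float64(0.49267688105944674), np.float64(-0.0943510751850205), np.float64(0.17543881953097015)), (np.float64(0.5238142761936124), np.float64(-0.06293977068427412), np.float64(0.19561183851968247))]
scene0 walls (array([499.7,  12.5]), array([222.1,  72.2]), -0.94) ear (array([449.8, 125.3]), array([59.2, 37.2]), -2.22) knuckle (array([646.3, 166.8]), array([62.8, 36.2]), -2.13) grip (array([444. ,   4.4]), array([40.3, 12.7]), -4.85)
 backbody front (array([822.4,  -9.3]), array([581.2, 154.9]), -0.01) pin (array([623.2, 306.5]), array([19.3, 18.4]), 22.42) btn (array([ 660. , -130.8]), array([24.7, 22.9]), -16.96)
side0 walls (array([503.1,  12.5]), array([ 71.9, 224. ]), 1.32) ear (array([448.5, 125.6]), array([60.9, 36.9]), -1.96) knuckle (array([646., 167.]), array([41.2, 60.9]), 0.06) grip (array([441.9,   6.4]), array([41.7, 14. ]), -1.28)
 backbody front (array([814.9,  -2.2]), array([156.4, 598.4]), 2.33) pin (array([620.5, 308.5]), array([19.1, 18.2]), -43.75) btn (array([ 658.2, -128.5]), array([24.9, 26.1]), 30.4)
```

Request:
arm_command:
  rows:
    - [[50,5,0],0,25]
    - [[50,0,0],0,25]
    - [[50,0,0],0,25]
    - [[7,0,40],0,25]
    - [[0,0,50],0,25]
    - [[0,0,5],0,25]
    - [[0,0,0],0,25]
    - [[0,0,0],0,25]

```text
clock: 6.25
tool_pos: [0.5169, 0.076, 0.0704]
orientation: [0.707, 0.707, 0.001, 0.001]
contact_force: [-0.2, 0.7, -0.0]
grip_width: 0.0309
gripper_force: 35.0
```

Run:
```python
from h import *
s=robot.read_state();z=snap("wrist","w4");P=cloud(z,True);print(s["tool_pos"])
hsv=cv2.cvtColor(z["p"],cv2.COLOR_RGB2HSV); b=cv2.inRange(hsv,(100,140,40),(130,255,255))>0
q=P[b&near(P,.47,.56,.03,.12,.06,.15)];print("held",q.min(0),q.max(0),(q.min(0)+q.max(0))/2)
r=tray(P);print("bluewell",r(b&near(P,.47,.56,.02,.13,-.01,.034)))
print("gripbar",r(near(P,.42,.465,-.04,.05,.05,.066)))
```

```text
[0.51691585 0.0759753  0.07042169]
held [0.4993102  0.05868837 0.07032662] [0.53145597 0.0908854  0.10223193] [0.51538308 0.07478689 0.08627927]
bluewell (array([513.1,  80.5]), array([38.7, 47.7]), -2.73)
gripbar (array([445.3, -12.2]), array([9.2, 4.3]), -38.82)
```

Request:
arm_command:
  rows:
    - [[3,-2,0],0,25]
    - [[0,0,0],0,25]
    - [[0,0,0],0,25]

```text
clock: 6.68
tool_pos: [0.513, 0.0797, 0.0686]
orientation: [0.707, 0.707, 0.0, 0.0]
contact_force: [0.3, -0.5, 0.1]
grip_width: 0.0309
gripper_force: 35.0
```

Run:
```python
from h import *
for k in range(2):
    s=robot.read_state();z=snap("wrist","w5");P=cloud(z,True);print(s["tool_pos"],z["x"])
    hsv=cv2.cvtColor(z["p"],cv2.COLOR_RGB2HSV); b=cv2.inRange(hsv,(100,140,40),(130,255,255))>0
    q=P[b&near(P,.47,.56,.03,.12,.06,.15)];print("held",q.min(0),q.max(0),(q.min(0)+q.max(0))/2)
    m=b&near(P,.47,.56,.02,.13,-.01,.034);q=P[m];print("bluewell",tray(P)(m),q.min(0),q.max(0))
    m=near(P,.41,.48,.09,.17,.026,.036);print("ear",tray(P)(m))
cv2.imwrite("pics/w5.png",cv2.resize(z["p"][180:400,150:400,::-1],None,fx=2.5,fy=2.5,interpolation=cv2.INTER_CUBIC))
```

```text
[0.5130306  0.07969854 0.06857771] [0.51211202 0.15156105 0.2105517 ]
held [0.49642449 0.06261888 0.06777942] [0.52805709 0.09471309 0.10015686] [0.51224079 0.07866598 0.08396814]
bluewell (array([513.7,  81.5]), array([36.5, 48. ]), -2.43) [0.4888906  0.06428007 0.00402678] [0.53807348 0.10063464 0.02997687]
ear (array([448.5, 124.9]), array([57.5, 36. ]), -3.53)
[0.5129886  0.07969184 0.06845602] [0.51210798 0.15153063 0.21044211]
held [0.49640524 0.06266827 0.06758583] [0.52809618 0.09481478 0.10017272] [0.51225071 0.07874153 0.08387928]
bluewell (array([512.1,  80.7]), array([38.1, 44.8]), -3.06) [0.48881666 0.06286592 0.00339999] [0.53533677 0.10052075 0.02977533]
ear (array([448.4, 124.9]), array([57.5, 36.3]), -3.39)
```

View pics/w5.png

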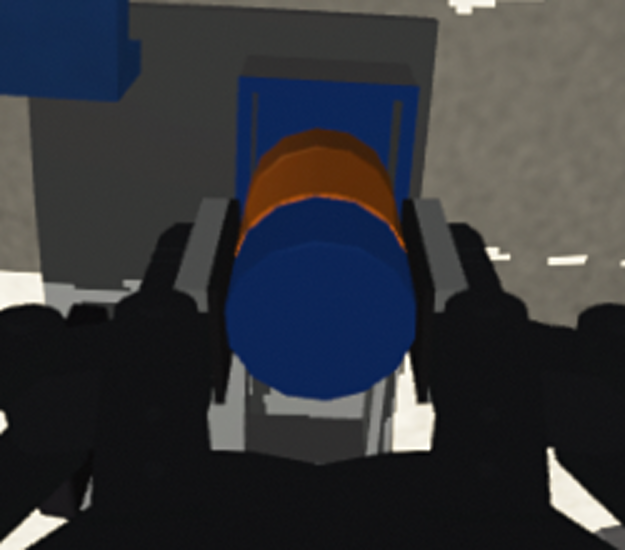

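The vial is over the blue well, centred at (320,290) in the crop. Lowering it.

Request:
arm_command:
  rows:
    - [[0,1,15],0,25]
    - [[0,0,12],0,25]
    - [[0,0,8],0,25]
    - [[0,0,2],0,25]
    - [[0,0,0],0,25]
    - [[0,0,0],0,25]

```text
clock: 7.52
tool_pos: [0.5143, 0.0796, 0.0317]
orientation: [0.707, 0.707, 0.0, 0.0]
contact_force: [0.2, -0.1, -0.2]
grip_width: 0.0307
gripper_force: 35.0
```

Request:
arm_command:
  rows:
    - [[0,0,1],0,50]
    - [[0,0,0],0,50]
    - [[0,0,0],0,50]
    - [[0,0,-30],0,50]
    - [[0,0,-50],0,50]
    - [[0,0,-30],0,80]
    - [[-55,0,0],0,85]
    - [[-55,0,0],0,85]

```text
clock: 8.52
tool_pos: [0.5144, -0.0311, 0.1412]
orientation: [0.706, 0.708, 0.0, 0.001]
contact_force: [1.1, 0.6, -0.2]
grip_width: 0.085
gripper_force: 0.0
```

Run:
```python
from h import *
s=robot.read_state();z=snap("wrist","w6");P=cloud(z,True);print(s["tool_pos"],s["grip_width"])
print(topcircle(P,(.513,.078),r=.02,zlo=.05,zhi=.09))
r=tray(P);print("grip",r(near(P,.42,.465,-.04,.05,.05,.066)))
z=snap("scene","s6");P=cloud(z);blobs(P,z["p"],box=(.3,.68,-.5,.5),amin=150)
```

```text
[ 0.51435466 -0.0311238   0.14124264] 0.08497821724899851
(array([513.5,  77.9]), 16.1, np.float64(0.0594), 1641)
grip (array([442. ,   4.4]), array([40. , 12.2]), -3.91)
[370. 134.] 169 min [0.4909 0.3593 0.0152] max [0.521  0.3943 0.0562] mid [0.5059 0.3768 0.0357] [64. 61. 56.]
[423. 139.] 172 min [0.6228 0.3962 0.0415] max [0.6788 0.4291 0.0748] mid [0.6508 0.4127 0.0582] [98. 99. 94.]
[402. 160.] 767 min [0.5958 0.2773 0.0151] max [0.68   0.3844 0.0749] mid [0.6379 0.3309 0.045 ] [77. 79. 59.]
[294. 209.] 818 min [ 0.4837 -0.0995  0.015 ] max [0.5371 0.0986 0.0617] mid [ 5.104e-01 -5.000e-04  3.830e-02] [30. 30. 30.]
[272. 194.] 207 min [ 0.4357 -0.0163  0.0151] max [0.452  0.0255 0.0623] mid [0.4439 0.0046 0.0387] [6. 6. 6.]
[374. 194.] 367 min [0.6033 0.1339 0.015 ] max [0.6657 0.1987 0.0544] mid [0.6345 0.1663 0.0347] [ 25.  57. 102.]
[307. 280.] 265 min [ 0.6397 -0.1513  0.0152] max [ 0.6798 -0.1111  0.0361] mid [ 0.6598 -0.1312  0.0257] [21. 33. 24.]
[131. 290.] 507 min [ 0.35   -0.4261  0.0152] max [ 0.4208 -0.3575  0.0249] mid [ 0.3854 -0.3918  0.02  ] [169. 139.  13.]
[187. 298.] 309 min [ 0.4852 -0.3477  0.0155] max [ 0.5177 -0.3166  0.0567] mid [ 0.5015 -0.3322  0.0361] [117. 114. 105.]
[159. 359.] 717 min [ 0.5195 -0.4899  0.015 ] max [ 0.5978 -0.412   0.0324] mid [ 0.5586 -0.4509  0.0237] [116. 110. 102.]
[223. 373.] 177 min [ 0.6473 -0.4085  0.0155] max [ 0.68   -0.3753  0.0728] mid [ 0.6636 -0.3919  0.0441] [74. 78. 75.]
```

Request:
arm_command:
  rows:
    - [[-60,-5,0],0,85]
    - [[-60,-5,0],0,85]
    - [[-60,-5,0],0,85]
    - [[-60,0,0],0,85]
    - [[-60,0,0],0,85]
    - [[-2,0,45],0,85]
    - [[0,0,30],0,85]
    - [[0,0,0],0,85]

```text
clock: 9.62
tool_pos: [0.4973, -0.3302, 0.0624]
orientation: [0.707, 0.707, 0.0, -0.003]
contact_force: [0.1, -0.4, 0.3]
grip_width: 0.0848
gripper_force: 0.0
```

Run:
```python
from h import *
s=robot.read_state();z=snap("wrist","w7");P=cloud(z,True);print(s["tool_pos"],topcircle(P,(.4994,-.3324)),robot.read_state()["tool_pos"])
```

```text
[ 0.49728624 -0.33022761  0.06235637] (array([ 499.1, -332.5]), 16.1, np.float64(0.0533), 2731) [ 0.49856712 -0.33129103  0.06447823]
```

Request:
arm_command:
  rows:
    - [[-1,0,25],0,85]
    - [[0,0,14],0,85]
    - [[0,0,0],0,60]
    - [[0,0,0],0,25]
    - [[0,0,0],0,25]
    - [[0,0,0],0,25]
    - [[0,0,0],0,25]
    - [[0,0,0],0,25]

```text
clock: 10.68
tool_pos: [0.4996, -0.3339, 0.0274]
orientation: [0.707, 0.707, 0.0, 0.001]
contact_force: [-0.4, 0.8, 6.3]
grip_width: 0.031
gripper_force: 34.6
```

Request:
arm_command:
  rows:
    - [[0,0,-40],0,25]
    - [[0,0,-55],0,25]
    - [[58,2,0],0,25]
    - [[58,2,0],0,25]
    - [[58,1,0],0,25]
    - [[58,0,0],0,25]
    - [[25,0,45],0,25]
    - [[0,0,0],0,25]

```text
clock: 11.68
tool_pos: [0.5007, -0.0735, 0.0733]
orientation: [0.706, 0.708, -0.001, -0.003]
contact_force: [-0.5, -0.5, -0.9]
grip_width: 0.031
gripper_force: 35.1
```

```bash
cat >> h.py <<'E'
def held(P,xy,zlo,r=.03):
    m=(np.hypot(P[...,0]-xy[0],P[...,1]-xy[1])<r)&(P[...,2]>zlo)
    return m
E
python3 - <<'E'
from h import *
robot.snapshot("wrist");s=robot.read_state();z=snap("wrist","w8");P=cloud(z,True);t=s["tool_pos"];print(t)
hsv=cv2.cvtColor(z["p"],cv2.COLOR_RGB2HSV); wh=(hsv[...,1]<70)&(hsv[...,2]>70)
q=P[wh&held(P,t,t[2]+.01)];print("held",q.min(0).round(4),q.max(0).round(4),((q.min(0)+q.max(0))/2).round(4),len(q))
r=tray(P);print("grip",r(near(P,.42,.465,-.04,.05,.05,.066)));print(topcircle(P,(.513,.078),r=.02,zlo=.05,zhi=.09))
w=near(P,.465,.56,-.115,.125,.018,.034)&(P[...,0]>.475);print(r(w),P[w].min(0),P[w].max(0))
cv2.imwrite("pics/w8.png",cv2.resize(z["p"][120:400,150:420,::-1],None,fx=2,fy=2,interpolation=cv2.INTER_CUBIC))
E
```

```text
[ 0.50261892 -0.07543617  0.07526704]
held [ 0.4732 -0.0904  0.0853] [ 0.5313 -0.0579  0.1643] [ 0.5023 -0.0741  0.1248] 5713
grip (array([442. ,   4.1]), array([40.1, 12.6]), -3.92)
(array([513.1,  62.3]), 3.8, np.float64(0.0505), 14)
(array([507.9,  -6.4]), array([165.7,  43. ]), -3.51) [ 0.48259304 -0.09021855  0.01801035] [0.5339193  0.07523246 0.03397882]
```

View pics/w8.png

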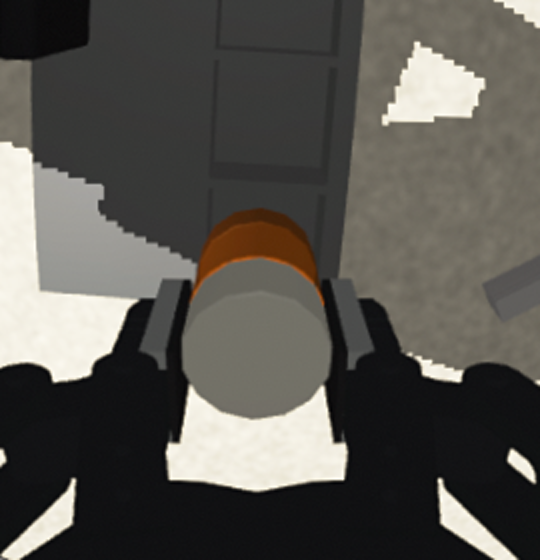

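Request:
arm_command:
  rows:
    - [[-3.5,2.5,0],0,25]
    - [[0,0,0],0,25]
    - [[0,0,0],0,25]
    - [[0,0,0],0,25]

```text
clock: 12.28
tool_pos: [0.5065, -0.0802, 0.0765]
orientation: [0.707, 0.707, 0.0, 0.0]
contact_force: [-0.7, -0.3, -0.6]
grip_width: 0.0309
gripper_force: 35.1
```

```bash
cat >> h.py <<'E'
def heldcap(z,P,t,h=.022):
    """cap centre of held white vial: fit by top plane near tcp+~h"""
    hsv=cv2.cvtColor(z["p"],cv2.COLOR_RGB2HSV)
    m=held(P,t,t[2]+.012,.022)&(P[...,2]<t[2]+.04)&(hsv[...,2]>70)
    q=P[m]; zt=np.percentile(q[:,2],90); m&=(abs(P[...,2]-zt)<.004)
    k,l,s,c=cv2.connectedComponentsWithStats(m.astype(np.uint8)); i=1+np.argmax(s[1:,4]); q=P[l==i]
    return q.min(0).round(4),q.max(0).round(4),((q.min(0)+q.max(0))/2).round(4)
E
python3 - <<'E'
from h import *
for k in range(2):
    s=robot.read_state();z=snap("wrist","w9");P=cloud(z,True);t=s["tool_pos"];print(t,heldcap(z,P,t),tray(P)(near(P,.42,.465,-.04,.05,.05,.066)))
E
```

```text
[ 0.50649815 -0.08020016  0.07649419] (array([ 0.4901, -0.0954,  0.0993]), array([ 0.5211, -0.0629,  0.1046]), array([ 0.5056, -0.0791,  0.102 ])) (array([441.8,   4.2]), array([40.1, 12.9]), -3.49)
[ 0.50647393 -0.08007233  0.07642249] (array([ 0.4902, -0.0949,  0.0992]), array([ 0.5209, -0.0627,  0.1045]), array([ 0.5056, -0.0788,  0.1018])) (array([442.1,   4.2]), array([40.1, 12.7]), -3.03)
```

Request:
arm_command:
  rows:
    - [[1.5,-1.5,0],0,25]
    - [[0,0,15],0,25]
    - [[0,0,15],0,25]
    - [[0,0,8],0,25]
    - [[0,0,3],0,25]
    - [[0,0,0],0,25]
    - [[0,0,0],0,25]

```text
clock: 13.25
tool_pos: [0.5053, -0.0785, 0.0357]
orientation: [0.707, 0.707, 0.0, 0.0]
contact_force: [0.5, 0.1, -0.3]
grip_width: 0.031
gripper_force: 35.1
```

Request:
arm_command:
  rows:
    - [[0,0,1],0,50]
    - [[0,0,0],0,50]
    - [[0,0,0],0,50]
    - [[0,0,-30],0,50]
    - [[0,0,-50],0,50]
    - [[0,0,-30],0,80]
    - [[55,0,0],0,85]
    - [[55,0,0],0,85]

```text
clock: 14.25
tool_pos: [0.5054, 0.0322, 0.1452]
orientation: [0.708, 0.706, 0.001, 0.001]
contact_force: [0.4, 0.3, 0.2]
grip_width: 0.0851
gripper_force: 0.0
```

Request:
arm_command:
  rows:
    - [[58,0,0],0,85]
    - [[58,0,0],0,85]
    - [[58,0,0],0,85]
    - [[58,0,0],0,85]
    - [[58,0,0],0,85]
    - [[0,0,0],0,85]
    - [[0,0,0],0,85]

```text
clock: 15.12
tool_pos: [0.5046, 0.3214, 0.144]
orientation: [0.707, 0.707, -0.0, 0.0]
contact_force: [0.9, -0.3, 0.2]
grip_width: 0.0848
gripper_force: 0.0
```

Run:
```python
from h import *
s=robot.read_state();z=snap("wrist","w10");P=cloud(z,True);print(s["tool_pos"],s["grip_width"])
blobs(P,z["p"],zlo=.01,amin=120,box=(.3,.75,-.2,.6)); print(topcircle(P,(.504,.379)))
z=snap("scene","s10");P=cloud(z)
for v in [(.504,-.0775),(.513,.078)]: print(topcircle(P,v,r=.02,zlo=.05,zhi=.08))
blobs(P,z["p"],box=(.2,.58,-.5,.5),amin=150)
```

```text
[0.50458272 0.32144189 0.14395245] 0.08482183196368394
[516.  27.] 3751 min [0.6972 0.4777 0.0101] max [0.75   0.5327 0.0624] mid [0.7236 0.5052 0.0362] [141. 131. 124.]
[147.  84.] 1787 min [0.3795 0.4114 0.0101] max [0.414  0.4479 0.0612] mid [0.3968 0.4296 0.0356] [93. 60. 15.]
[433. 128.] 1811 min [0.6177 0.3635 0.01  ] max [0.6412 0.4245 0.075 ] mid [0.6295 0.394  0.0425] [154. 166. 166.]
[483. 133.] 3306 min [0.6481 0.3632 0.01  ] max [0.6839 0.425  0.075 ] mid [0.666  0.3941 0.0425] [169. 170. 160.]
[277. 143.] 1481 min [0.4873 0.3627 0.0343] max [0.5188 0.3931 0.0558] mid [0.503  0.3779 0.045 ] [246. 244. 237.]
[410. 226.] 4146 min [0.593  0.2787 0.0101] max [0.6465 0.3349 0.0749] mid [0.6197 0.3068 0.0425] [78. 59. 35.]
[447. 408.] 424 min [ 0.7325 -0.0011  0.01  ] max [0.75   0.0703 0.0489] mid [0.7412 0.0346 0.0295] [80. 82. 84.]
(array([503. , 377.8]), 15.9, np.float64(0.0534), 1472)
(array([507., -78.]), 16.5, np.float64(0.0583), 135)
(array([516.3,  77.9]), 16.0, np.float64(0.0582), 113)
[370. 134.] 167 min [0.4911 0.3599 0.0151] max [0.5219 0.3934 0.0549] mid [0.5065 0.3767 0.035 ] [62. 58. 53.]
[303. 173.] 266 min [0.4318 0.0958 0.0155] max [0.4693 0.1555 0.0345] mid [0.4506 0.1256 0.025 ] [23. 54. 92.]
[290. 211.] 1011 min [ 0.4831 -0.0995  0.015 ] max [0.5378 0.0993 0.063 ] mid [ 5.105e-01 -1.000e-04  3.900e-02] [36. 35. 43.]
[272. 194.] 208 min [ 0.436  -0.0167  0.0153] max [0.4519 0.0254 0.0616] mid [0.444  0.0043 0.0384] [6. 6. 6.]
[131. 290.] 506 min [ 0.3498 -0.4261  0.0151] max [ 0.4192 -0.3577  0.0262] mid [ 0.3845 -0.3919  0.0206] [162. 133.  12.]
[156. 357.] 600 min [ 0.5183 -0.4898  0.015 ] max [ 0.5799 -0.4122  0.032 ] mid [ 0.5491 -0.451   0.0235] [108. 102.  94.]
```

Request:
arm_command:
  rows:
    - [[56,-1.5,0],0,85]
    - [[0,0,45],0,85]
    - [[0,0,40],0,85]
    - [[0,0,33],0,85]
    - [[0,0,0],0,85]
    - [[0,0,0],0,85]
    - [[0,0,0],0,85]

```text
clock: 16.1
tool_pos: [0.5051, 0.378, 0.0285]
orientation: [0.707, 0.707, 0.002, 0.001]
contact_force: [-0.3, -0.6, 0.7]
grip_width: 0.0848
gripper_force: 0.0
```

Request:
arm_command:
  rows:
    - [[0,0,0],0,60]
    - [[0,0,0],0,25]
    - [[0,0,0],0,25]
    - [[0,0,0],0,25]
    - [[0,0,0],0,25]
    - [[0,0,0],0,25]
    - [[0,0,0],0,25]

```text
clock: 16.98
tool_pos: [0.5037, 0.3778, 0.0267]
orientation: [0.707, 0.707, 0.0, 0.0]
contact_force: [-1.1, -0.1, 6.0]
grip_width: 0.0309
gripper_force: 34.9
```

Request:
arm_command:
  rows:
    - [[0,0,-45],0,25]
    - [[0,0,-60],0,25]
    - [[-60,2,0],0,25]
    - [[-60,2,0],0,25]
    - [[-60,0,0],0,25]
    - [[-60,0,0],0,25]
    - [[-60,0,0],0,25]
    - [[-60,0,0],0,25]

```text
clock: 17.98
tool_pos: [0.5068, 0.0158, 0.1309]
orientation: [0.707, 0.707, -0.0, -0.0]
contact_force: [1.5, -0.8, -0.2]
grip_width: 0.0308
gripper_force: 35.1
```

Request:
arm_command:
  rows:
    - [[-18,0,20],0,25]
    - [[0,0,35],0,25]
    - [[0,0,0],0,25]
    - [[0,0,0],0,25]
    - [[0,0,0],0,25]

```text
clock: 18.6
tool_pos: [0.5085, -0.0002, 0.0777]
orientation: [0.707, 0.707, 0.001, 0.001]
contact_force: [0.9, -1.3, 0.2]
grip_width: 0.0311
gripper_force: 35.0
```

Run:
```python
from h import *
for k in range(2):
    s=robot.read_state();z=snap("wrist","w11");P=cloud(z,True);t=s["tool_pos"];print(t,heldcap(z,P,t))
    print(topcircle(P,(.513,.078),r=.02,zlo=.05,zhi=.09))
z=snap("scene","s11");P=cloud(z);print(tray(P)(near(P,.42,.465,-.04,.05,.053,.07)))
```

```text
[ 5.08497009e-01 -1.89530137e-04  7.76509519e-02] (array([ 0.4922, -0.016 ,  0.1011]), array([0.5231, 0.0162, 0.1064]), array([5.077e-01, 1.000e-04, 1.038e-01]))
(array([513.8,  77.9]), 16.0, np.float64(0.0594), 3156)
[ 5.08451917e-01 -1.84423014e-04  7.75961652e-02] (array([ 0.4921, -0.0159,  0.1011]), array([0.523 , 0.0162, 0.1061]), array([5.075e-01, 1.000e-04, 1.036e-01]))
(array([513.8,  78. ]), 16.0, np.float64(0.0594), 3155)
(array([444.3,   4.8]), array([40.6, 13.6]), -0.74)
```

Request:
arm_command:
  rows:
    - [[0,1,15],0,25]
    - [[0,0,15],0,25]
    - [[0,0,10],0,25]
    - [[0,0,4],0,25]
    - [[0,0,0],0,25]
    - [[0,0,0],0,25]

```text
clock: 19.5
tool_pos: [0.5075, -0.0002, 0.0326]
orientation: [0.707, 0.707, -0.001, -0.001]
contact_force: [-6.7, -0.3, 11.1]
grip_width: 0.0309
gripper_force: 36.2
```

Request:
arm_command:
  rows:
    - [[0,0,-1],0,50]
    - [[0,0,0],0,50]
    - [[0,0,0],0,50]
    - [[0,0,-30],0,50]
    - [[0,0,-50],0,50]
    - [[-30,20,-50],0,80]
    - [[-30,30,-30],0,85]
    - [[0,0,0],0,85]

```text
clock: 20.5
tool_pos: [0.5619, -0.0631, 0.1967]
orientation: [0.708, 0.706, 0.002, 0.003]
contact_force: [-0.4, -0.7, -1.1]
grip_width: 0.0849
gripper_force: 0.0
```

Run:
```python
from h import *
robot.snapshot("wrist");s=robot.read_state();z=snap("wrist","w12");P=cloud(z,True);print(s["tool_pos"]);r=tray(P)
for v in [(.513,.078),(.5087,.0004),(.504,-.0775)]: print(topcircle(P,v,r=.022,zlo=.05,zhi=.09))
print("grip",r(near(P,.42,.465,-.04,.05,.05,.066)),"ear",r(near(P,.41,.48,.09,.17,.026,.036)),"knuckle",r(near(P,.61,.69,.11,.21,.045,.056)))
im,hm=ortho(P,z["p"],.40,.76,-.17,.22,res=.001)
im=cv2.morphologyEx(im,cv2.MORPH_CLOSE,np.ones((3,3)))
cv2.imwrite("pics/o12.png",cv2.resize(im[:,:,::-1],None,fx=1.6,fy=1.6)); np.save("o12.npy",hm)
```

```text
[ 0.5595312  -0.06145059  0.19426211]
(array([513.6,  77.8]), 16.2, np.float64(0.0593), 1057)
(array([ 5.072e+02, -2.000e-01]), 16.1, np.float64(0.0593), 1064)
(array([505.2, -77. ]), 16.3, np.float64(0.0593), 984)
grip (array([442.4,   4.5]), array([39.2, 12.3]), -2.65) ear (array([448.3, 118.8]), array([45.6, 36.5]), -3.28) knuckle (array([0., 0.]), array([0., 0.]), 0.0)
```

View pics/o12.png

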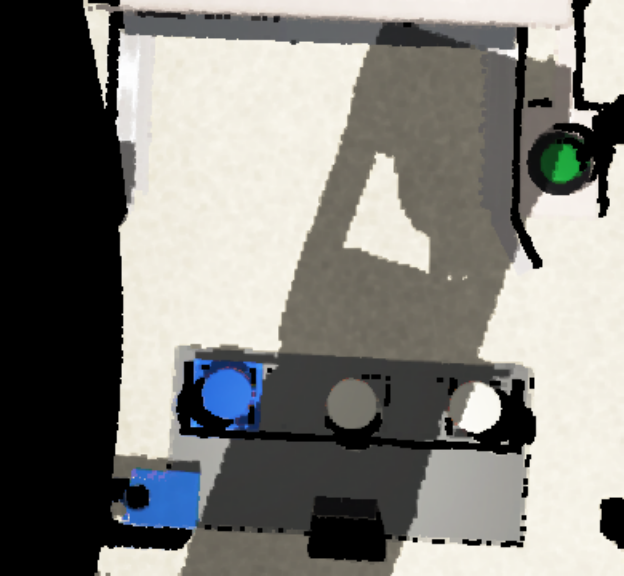

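All three vials are seated, with tops at 59 mm. The tray is at about −3.3° and the dock back stop (y≈35→48 px) at about −2°. Next is a closer look at the dock knuckle and rails.

Request:
arm_command:
  rows:
    - [[47,23,0],0,85]
    - [[47,23,0],0,85]
    - [[46,24,0],0,85]
    - [[0,0,0],0,85]
    - [[0,0,0],0,85]

```text
clock: 21.22
tool_pos: [0.6268, 0.0803, 0.1915]
orientation: [0.707, 0.708, -0.001, -0.001]
contact_force: [0.1, -0.2, -0.1]
grip_width: 0.0848
gripper_force: 0.0
```

Run:
```python
from h import *
robot.snapshot("wrist");s=robot.read_state();z=snap("wrist","w13");P=cloud(z,True);print(s["tool_pos"]);r=tray(P)
hsv=cv2.cvtColor(z["p"],cv2.COLOR_RGB2HSV); b=cv2.inRange(hsv,(100,140,30),(130,255,255))>0
print("knuckle",r(b&near(P,.61,.69,.11,.21,.045,.058)),"ear",r(near(P,.41,.48,.09,.17,.026,.036)))
def line(x0,x1,y0,y1,z0,z1,side):
    q=P[near(P,x0,x1,y0,y1,z0,z1)]; 
    ys=np.arange(y0,y1,.004); pts=[]
    for a in ys:
        w=q[(q[:,1]>=a)&(q[:,1]<a+.004)]
        if len(w)>5: pts.append((a+.002,np.percentile(w[:,0],3)))
    pts=np.array(pts); p=np.polyfit(pts[:,0],pts[:,1],1); return np.degrees(np.arctan(-p[0])),p[1],np.std(pts[:,1]-np.polyval(p,pts[:,0])),len(pts)
for w in ["w13","w12"]:
    P=cloud(load(w),True); print(w,"body front top edge yaw",line(.72,.80,-.10,.16,.066,.085,0),"stop low",line(.70,.78,-.06,.13,.015,.05,0))
for n in ["scene0","side0"]:
    P=cloud(load(n)); print(n,line(.72,.80,-.10,.16,.066,.09,0))
P=cloud(z,True)
im,hm=ortho(P,z["p"],.40,.76,-.15,.36,res=.001)
im=cv2.morphologyEx(im,cv2.MORPH_CLOSE,np.ones((3,3)))
cv2.imwrite("pics/o13.png",cv2.resize(im[:,:,::-1],None,fx=1.5,fy=1.5)); np.save("o13.npy",hm)
cv2.imwrite("pics/k13.png",z["p"][:,:,::-1])
```

```text
[0.62703649 0.07952923 0.19191535]
knuckle (array([645.2, 166.5]), array([58.3, 34.8]), -2.25) ear (array([448.7, 125.1]), array([57.4, 37.3]), -3.15)
w13 body front top edge yaw (np.float64(5.089407189490622), np.float64(0.7617131193887159), np.float64(0.008842930344077423), 49) stop low (np.float64(2.94907253807282), np.float64(0.7375241949072283), np.float64(0.007646905914076383), 34)
w12 body front top edge yaw (np.float64(-3.302760662540786), np.float64(0.7490513623982191), np.float64(0.004420406886190136), 64) stop low (np.float64(0.18292818264076724), np.float64(0.7337782218342134), np.float64(0.006332727356197229), 48)
scene0 (np.float64(-2.34155891440237), np.float64(0.753391533661842), np.float64(0.0011800204650423776), 65)
side0 (np.float64(-1.9718487800458944), np.float64(0.7491749549467155), np.float64(0.0013316993482646374), 65)
```

View pics/k13.png

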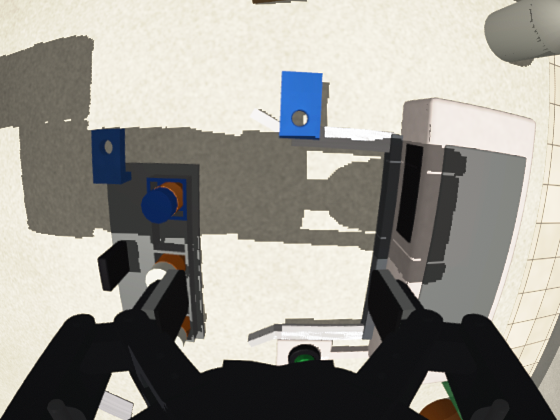

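```bash
cat >> h.py <<'E'
def ray(z,u,v,h,fish=True):
    K=z["K"];x=(u-K[0,2])/K[0,0];y=(v-K[1,2])/K[1,1]
    if fish:
        r=np.hypot(x,y)+1e-9;s=np.tan(r)/r;x*=s;y*=s
    d=R.from_quat(z["a"]).as_matrix()@np.array([x,y,1.]); return (z["x"]+d*(h-z["x"][2])/d[2])[:2]*1000
E
python3 - <<'E'
from h import *
z=load("w13"); hsv=cv2.cvtColor(z["p"],cv2.COLOR_RGB2HSV)
for nm,(u,v),h in [("knuckle",(300,118),.052),("ear",(109,147),.032)]:
    c=z["p"][v-14:v+15,u-14:u+15].astype(int)
    blue=(c[...,2]-c[...,0]); big=cv2.resize(c.astype(np.uint8)[:,:,::-1],None,fx=12,fy=12,interpolation=cv2.INTER_CUBIC)
    cv2.imwrite(f"pics/hole_{nm}.png",big)
    m=np.zeros(z["p"].shape[:2],np.uint8); ratio=z["p"][...,2].astype(float)/(z["p"][...,0]+1.)
    m=((ratio<3)).astype(np.uint8); k,l,s,cc=cv2.connectedComponentsWithStats(m,connectivity=4)
    for i in range(1,k):
        if np.hypot(cc[i][0]-u,cc[i][1]-v)<9 and s[i,4]<500: print(nm,cc[i],s[i],ray(z,*cc[i],h))
a=cv2.imread("pics/hole_knuckle.png");b=cv2.imread("pics/hole_ear.png");cv2.imwrite("pics/holes.png",np.hstack([a,b]))
E
```

```text
knuckle [299.38139535 118.1627907 ] [292 110  16  17 215] [644.24224536 154.64741274]
ear [108.03703704 146.61111111] [104 139   9  16 108] [453.33626755 134.88349449]
```

View pics/holes.png

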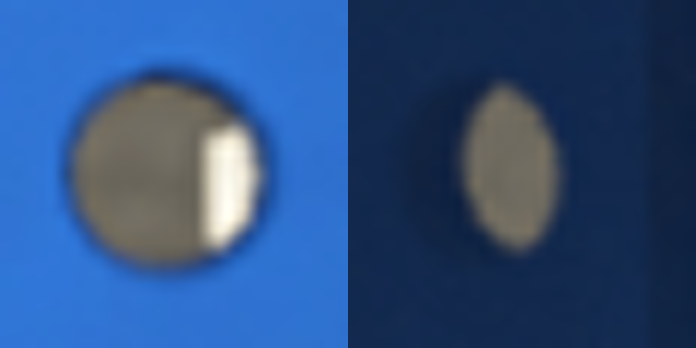

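Crops show the knuckle hole centred at (299.4,117.7), which gives (644.2,155.0) mm, and the ear hole at (453,135). Home grip pose is therefore about (639.3,24.6) at −2.15°. Next: grasp the bar.

Request:
arm_command:
  rows:
    - [[-25,-50,0],0,40]
    - [[-25,-50,0],0,40]
    - [[-25,-50,0],0,40]
    - [[0,-35,30],0,40]
    - [[0,0,40],0.058,40]
    - [[0,0,0],0,40]
    - [[0,0,0],0,40]

```text
clock: 22.2
tool_pos: [0.4442, 0.004, 0.1245]
orientation: [0.727, 0.686, 0.0, 0.001]
contact_force: [1.0, 0.4, 0.4]
grip_width: 0.04
gripper_force: 0.0
```

Run:
```python
from h import *
robot.snapshot("wrist");s=robot.read_state();z=snap("wrist","w14");P=cloud(z,True);print(s["tool_pos"],s["grip_width"],s["orientation"]);r=tray(P)
print("grip",r(near(P,.42,.465,-.04,.05,.05,.066)),"ear",r(near(P,.41,.48,.09,.17,.026,.036)))
z=snap("scene","s14");P=cloud(z);print("ear",tray(P)(near(P,.41,.48,.09,.17,.026,.04)))
```

```text
[0.44478096 0.0040188  0.12488059] 0.040127259709725575 [7.27184396e-01 6.86441071e-01 6.41750958e-04 1.04803007e-03]
grip (array([441.2,   4.6]), array([39.7, 11.9]), -3.25) ear (array([448.5, 124.8]), array([57. , 35.7]), -3.38)
ear (array([450.1, 125.1]), array([60.1, 38.1]), -2.54)
```

Request:
arm_command:
  rows:
    - [[0,-3,35],0,40]
    - [[0,0,35],0,40]
    - [[0,0,24],0,40]
    - [[0,0,0],0,40]
    - [[0,0,0],0,20]
    - [[0,0,0],0,5]
    - [[0,0,0],0,5]
    - [[0,0,0],0,5]
  force: 60

```text
clock: 23.35
tool_pos: [0.4423, 0.0045, 0.0309]
orientation: [0.727, 0.686, 0.001, 0.002]
contact_force: [2.3, 0.3, 7.7]
grip_width: 0.0114
gripper_force: 60.9
```

Request:
arm_command:
  rows:
    - [[0,0,0],-0.01,5]
    - [[0,0,0],-0.01,5]
    - [[8,5,0],0,5]
    - [[8,8,0],0,5]
    - [[8,8,0],0,5]
    - [[3.5,8,0],0,5]
    - [[0,2,0],0,5]
    - [[0,0,0],0,5]

```text
clock: 24.35
tool_pos: [0.471, 0.0307, 0.0309]
orientation: [0.72, 0.694, -0.002, -0.001]
contact_force: [-14.3, -3.1, 23.9]
grip_width: 0.0115
gripper_force: 63.4
```

```bash
cat >> h.py <<'E'
def dockf(p): 
    d=np.array(p[:2])*1000-np.array([624.3,25.2]); t=np.radians(-2.15); return np.array([d@[np.cos(t),np.sin(t)],d@[-np.sin(t),np.cos(t)]]).round(1)
E
python3 - <<'E'
from h import *
robot.snapshot("wrist");s=robot.read_state();z=snap("wrist","w15");P=cloud(z,True);r=tray(P)
print(s["tool_pos"],dockf(s["tool_pos"]),s["orientation"],s["contact_force"])
m=near(P,.44,.51,.12,.20,.026,.036);e=r(m);print("ear",e,dockf(e[0]/1000))
hsv=cv2.cvtColor(z["p"],cv2.COLOR_RGB2HSV); b=cv2.inRange(hsv,(100,140,30),(130,255,255))>0
print("knuckle",r(b&near(P,.61,.69,.11,.21,.045,.058)))
for n in ["scene","side"]:
    zz=snap(n,n+"15");Q=cloud(zz);e=tray(Q)(near(Q,.44,.51,.12,.20,.025,.04));print(n,e,dockf(e[0]/1000),"knuckle",tray(Q)(near(Q,.61,.69,.11,.21,.045,.06)))
cv2.imwrite("pics/w15.png",z["p"][:,:,::-1])
E
```

```text
[0.47101087 0.03067231 0.03086558] [-153.4   -0.3] [ 0.72013117  0.69383523 -0.00168466 -0.00096021] [-14.84107755  -3.58549926  22.91744223]
ear (array([474.5, 140.7]), array([36.6, 35.6]), -2.24) [-154.   109.8]
knuckle (array([0., 0.]), array([0., 0.]), 0.0)
scene (array([476.2, 151.5]), array([59.7, 37.6]), -1.92) [-152.7  120.7] knuckle (array([646.3, 166.8]), array([61.1, 36.3]), -1.78)
side (array([475.5, 152. ]), array([60.7, 37.8]), -1.6) [-153.5  121.1] knuckle (array([644.6, 167.8]), array([60.9, 38.6]), -1.87)
```

View pics/w15.png

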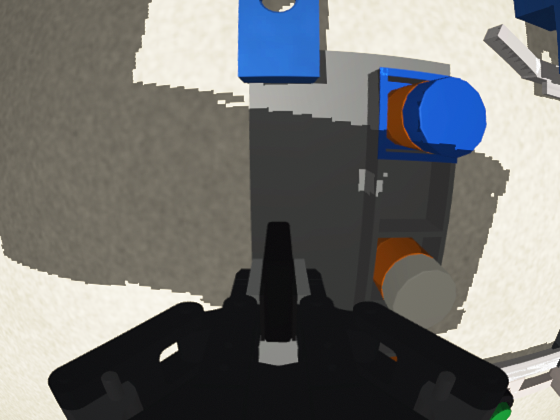

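Request:
arm_command:
  rows:
    - [[0,6,-1.5],0,5]
    - [[0,10,0],0,5]
    - [[0,10,0],0,5]
    - [[0,10,0],0,5]
    - [[0,10,0],0,5]
    - [[0,10,0],0,5]
    - [[0,10,0],0,5]
    - [[0,0,0],0,5]

```text
clock: 25.55
tool_pos: [0.5398, 0.0285, 0.0309]
orientation: [0.72, 0.694, 0.001, 0.001]
contact_force: [2.9, 0.6, -1.4]
grip_width: 0.0107
gripper_force: 59.7
```

Run:
```python
from h import *
s=robot.read_state();print(s["tool_pos"],dockf(s["tool_pos"]),s["contact_force"],s["moment"])
for n in ["scene","side"]:
    zz=snap(n,n+"16");Q=cloud(zz);e=tray(Q)(near(Q,.50,.58,.11,.20,.025,.04));print(n,e,dockf(e[0]/1000)+[0,9.6])
```

```text
[0.53981996 0.02849143 0.03092821] [-84.5   0.1] [ 2.85818777  0.58022007 -1.42523745] [-0.05108683 -0.23439084 -0.02380736]
scene (array([545.1, 151.2]), array([62.6, 36.5]), -1.27) [-83.9 132.5]
side (array([543.9, 150.3]), array([59.1, 37.9]), -0.76) [-85.  131.6]
```

Request:
arm_command:
  rows:
    - [[-0.5,6,0],0,5]
    - [[0,8,0],0,5]
    - [[0,8,0],0,5]
    - [[0,8,0],0,5]
    - [[0,8,0],0,5]
    - [[0,8,0],0,5]
    - [[0,0,0],0,5]

```text
clock: 26.52
tool_pos: [0.5845, 0.0264, 0.0309]
orientation: [0.72, 0.694, 0.0, 0.0]
contact_force: [-1.2, 0.6, 2.3]
grip_width: 0.0109
gripper_force: 60.3
```

Run:
```python
from h import *
s=robot.read_state();print(s["tool_pos"],dockf(s["tool_pos"]),s["contact_force"],s["moment"])
for n in ["scene","side"]:
    zz=snap(n,n+"17");Q=cloud(zz);e=tray(Q)(near(Q,.55,.625,.11,.20,.025,.04));print(n,e,dockf(e[0]/1000)+[0,9.6])
    print([topcircle(Q,v,r=.022,zlo=.05,zhi=.07) for v in [(.66,.1),(.656,.022),(.653,-.055)]])
```

```text
[0.58446304 0.02639737 0.03093622] [-39.9  -0.3] [-1.15371469  0.59074448  2.31461482] [0.01512019 0.12097024 0.07581538]
scene (array([590.2, 147.6]), array([59.3, 35.4]), -2.07) [-38.7 130.6]
[(array([656.2, 102.4]), 17.7, np.float64(0.0586), 130), (array([651.2,  22.4]), 16.4, np.float64(0.0586), 147), (array([649.9, -53.1]), 16.8, np.float64(0.0584), 155)]
side (array([588.7, 147.8]), array([60.6, 39. ]), -0.98) [-40.2 130.8]
[(array([655.5, 102.6]), 17.5, np.float64(0.0605), 122), (array([651.2,  25.4]), 16.3, np.float64(0.0609), 83), (array([0., 0.]), 0.0, np.float64(nan), 0)]
  return _methods._mean(a, axis=axis, dtype=dtype,
  ret = ret.dtype.type(ret / rcount)
```

Request:
arm_command:
  rows:
    - [[0,8,0],0,5]
    - [[0,8,0],0,5]
    - [[0,8,0],0,5]
    - [[0,8,0],0,5]
    - [[0,8,0],0,5]
    - [[0,8,0],0,5]
    - [[0,3,0],0,5]
    - [[0,0,0],0,5]

```text
clock: 27.62
tool_pos: [0.6346, 0.0245, 0.031]
orientation: [0.72, 0.694, -0.001, -0.001]
contact_force: [-4.0, 0.0, 5.6]
grip_width: 0.011
gripper_force: 60.8
```

Request:
arm_command:
  rows:
    - [[0,2,0],0,5]
    - [[0,2,0],0,5]
    - [[0,1,0],0,5]
    - [[0,0,0],0,5]

```text
clock: 28.12
tool_pos: [0.6391, 0.0243, 0.0309]
orientation: [0.72, 0.694, -0.001, -0.001]
contact_force: [-7.1, -0.1, 7.7]
grip_width: 0.0107
gripper_force: 61.0
```

Request:
arm_command:
  rows:
    - [[0,1,0],0,5]
    - [[0,0,0],0,5]
    - [[0,0,0],0,5]

```text
clock: 28.5
tool_pos: [0.6401, 0.0243, 0.0309]
orientation: [0.72, 0.694, -0.001, -0.001]
contact_force: [-7.3, 0.1, 6.6]
grip_width: 0.0107
gripper_force: 61.1
```

Request:
arm_command:
  rows:
    - [[0,1,0],0,5]
    - [[0,0,0],0,5]
    - [[0,0,0],0,5]

```text
clock: 28.88
tool_pos: [0.6403, 0.0244, 0.0309]
orientation: [0.72, 0.694, -0.001, -0.002]
contact_force: [-10.3, 1.0, 9.2]
grip_width: 0.0109
gripper_force: 61.4
```

Request:
arm_command:
  rows:
    - [[0,1,0],0,5]
    - [[0,0,0],0,5]
    - [[0,0,0],0,5]

```text
clock: 29.25
tool_pos: [0.6403, 0.0245, 0.0309]
orientation: [0.72, 0.694, -0.002, -0.002]
contact_force: [-14.5, 0.8, 13.8]
grip_width: 0.011
gripper_force: 61.9
```

Request:
arm_command:
  rows:
    - [[0,2,0],0,5]
    - [[0,2,0],0,5]
    - [[0,0,0],0,5]
    - [[0,0,0],0,5]

```text
clock: 29.75
tool_pos: [0.6402, 0.0245, 0.0309]
orientation: [0.72, 0.694, -0.005, -0.006]
contact_force: [-32.0, 0.1, 27.5]
grip_width: 0.0112
gripper_force: 64.5
```

Run:
```python
from h import *
s=robot.read_state();print(s["tool_pos"],dockf(s["tool_pos"]),s["contact_force"],s["moment"])
for n in ["scene","side"]:
    zz=snap(n,n+"18");Q=cloud(zz)
    hsv=cv2.cvtColor(zz["p"],cv2.COLOR_RGB2HSV);b=cv2.inRange(hsv,(100,140,20),(130,255,255))>0
    e=tray(Q)(b&near(Q,.61,.69,.08,.2,.025,.037));k=tray(Q)(near(Q,.61,.69,.11,.21,.045,.06)); print(n,e,k)
```

```text
[0.64020633 0.02448896 0.03092039] [15.9 -0.1] [-32.01504641   0.09965933  27.54005471] [-0.1254766   4.00510404 -0.04959842]
scene (array([656.8, 132.2]), array([ 41.5, 105.5]), 13.77) (array([646.8, 167.4]), array([64.3, 36.7]), -2.41)
side (array([639.6, 160.4]), array([30. , 77.2]), 1.63) (array([645.9, 167.4]), array([61.6, 39.4]), -1.71)
```

Request:
arm_command:
  rows:
    - [[0,-2,0],0,5]
    - [[0,-2,0],0,5]
    - [[0,-1,0],0,5]
    - [[0,0,0],0,30]
    - [[0,0,0],0,40]
    - [[0,0,0],0,40]
    - [[0,0,-30],0,40]
    - [[0,0,-40],0,40]

```text
clock: 30.85
tool_pos: [0.6413, 0.0242, 0.1]
orientation: [0.72, 0.694, -0.001, -0.001]
contact_force: [1.3, 0.4, 0.4]
grip_width: 0.04
gripper_force: 0.0
```

Request:
arm_command:
  rows:
    - [[15,0,-40],0,40]
    - [[45,0,0],-0.038,40]
    - [[0,0,0],0,40]
    - [[0,0,0],0,40]

```text
clock: 31.35
tool_pos: [0.6443, 0.084, 0.1403]
orientation: [0.707, 0.707, -0.0, -0.0]
contact_force: [0.2, -1.0, -0.4]
grip_width: 0.04
gripper_force: 0.0
```

Run:
```python
from h import *
robot.snapshot("wrist");s=robot.read_state();z=snap("wrist","w19");P=cloud(z,True);print(s["tool_pos"],s["orientation"])
r=tray(P)
for g in ([.60,.68,-.02,.07,.05,.066],): print("grip",r(near(P,*g)))
for v in [(.711,.099),(.706,.022),(.702,-.056)]: print(topcircle(P,v,r=.022,zlo=.05,zhi=.07) if held(P,v,.05,.022).sum() else None)
# knuckle hole pixel
def proj(z,X):
    c=R.from_quat(z["a"]).as_matrix().T@(np.array(X)-z["x"]);th=np.arctan2(np.hypot(c[0],c[1]),c[2]);f=z["K"][0,0]*th/np.hypot(c[0],c[1]);return np.array([z["K"][0,2]+f*c[0],z["K"][1,2]+f*c[1]])
u,v=proj(z,[.6442,.155,.052]).astype(int);print(u,v)
cv2.imwrite("pics/k19.png",cv2.resize(z["p"][max(v-40,0):v+40,u-50:u+50,::-1],None,fx=7,fy=7,interpolation=cv2.INTER_CUBIC))
```

```text
[0.64431953 0.08354135 0.1401491 ] [ 7.07222673e-01  7.06990673e-01 -4.74221595e-04 -2.34641891e-04]
grip (array([639.8,  24.4]), array([41.3, 11.8]), -0.62)
(array([709.5,  99.5]), 16.1, np.float64(0.0592), 1495)
(array([712.1,  27. ]), 12.5, np.float64(0.059), 270)
(array([689.8, -50.2]), 2.3, np.float64(0.0509), 6)
278 122
```

View pics/k19.png

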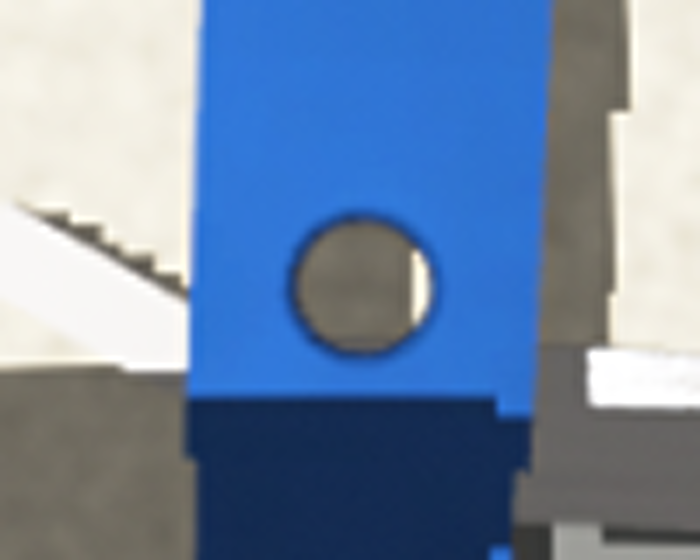

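The hole at (362,285) in the crop is clear right through, so the ear lies under the knuckle and the tray is home. Now the pin.

Request:
arm_command:
  rows:
    - [[50,-8,-20],0,60]
    - [[50,-8,0],0,60]
    - [[51,-7,0],0,60]
    - [[0,0,0],0,60]
    - [[0,0,0],0,60]

```text
clock: 32.08
tool_pos: [0.6217, 0.2341, 0.1603]
orientation: [0.707, 0.707, -0.0, 0.0]
contact_force: [0.0, -0.6, 0.2]
grip_width: 0.06
gripper_force: 0.0
```

Run:
```python
from h import *
z=load("w19");print("hole",ray(z,279.3,122.3,.052))
for k in range(2):
    robot.snapshot("wrist") if k==0 else 0;s=robot.read_state();z=snap("wrist","w20");P=cloud(z,True);print(s["tool_pos"],z["x"])
    print("knob",topcircle(P,(.621,.307),r=.02,zlo=.085,zhi=.105),"stand",tray(P)(near(P,.58,.66,.26,.35,.05,.06)))
hsv=cv2.cvtColor(z["p"],cv2.COLOR_RGB2HSV);m=((hsv[...,0]<8)|(hsv[...,0]>172))&(hsv[...,1]>150)&(P[...,2]>.06);q=P[m];print("red",q.min(0),q.max(0))
```

```text
hole [644.5115464  155.02954687]
[0.62189847 0.23360374 0.16042015] [0.62123788 0.3055115  0.3023419 ]
knob (array([621.5, 306.8]), 9.9, np.float64(0.0922), 716) stand (array([621.3, 306.8]), array([50.5, 50.5]), 6.77)
[0.62200997 0.23337747 0.16050445] [0.6213781  0.30527158 0.30244686]
knob (array([621.4, 306.7]), 10.0, np.float64(0.0922), 715) stand (array([621.4, 306.8]), array([50.3, 50.2]), 6.94)
red [0.61241561 0.29790737 0.08890515] [0.6305069  0.31614376 0.09421952]
```

Request:
arm_command:
  rows:
    - [[37,-0.5,0],0,60]
    - [[36.5,0,0],0,60]
    - [[0,0,35],0,60]
    - [[0,0,35],0,60]
    - [[0,0,22],0,60]
    - [[0,0,2],0,60]
    - [[0,0,0],0,60]
    - [[0,0,0],0,60]

```text
clock: 33.22
tool_pos: [0.6224, 0.3088, 0.0688]
orientation: [0.707, 0.707, 0.001, 0.001]
contact_force: [0.6, 0.2, 0.1]
grip_width: 0.0601
gripper_force: 0.0
```

Run:
```python
from h import *
robot.snapshot("wrist");s=robot.read_state();z=snap("wrist","w21");P=cloud(z,True);print(s["tool_pos"])
print("knob",topcircle(P,(.621,.307),r=.02,zlo=.085,zhi=.105))
```

```text
[0.62226408 0.3088677  0.06863128]
knob (array([621. , 307.3]), 10.2, np.float64(0.0921), 1648)
```

Correct by 1–2 mm and close.

Request:
arm_command:
  rows:
    - [[-1.5,-1,2],0,60]
    - [[0,0,0],0,40]
    - [[0,0,0],0,14]
    - [[0,0,0],0,14]
    - [[0,0,0],0,14]
    - [[0,0,0],0,14]
    - [[0,0,0],0,14]
  force: 50

```text
clock: 34.2
tool_pos: [0.6204, 0.3072, 0.065]
orientation: [0.707, 0.707, 0.0, 0.0]
contact_force: [0.7, -0.0, 1.2]
grip_width: 0.0183
gripper_force: 48.8
```

Request:
arm_command:
  rows:
    - [[0,0,-20],0,14]
    - [[0,0,-30],0,14]
    - [[0,0,-20],0,14]
    - [[0,0,0],0,14]
    - [[0,0,0],0,14]
    - [[0,0,0],0,14]

```text
clock: 34.95
tool_pos: [0.6191, 0.3068, 0.133]
orientation: [0.707, 0.707, -0.001, -0.001]
contact_force: [-0.6, -0.2, -0.5]
grip_width: 0.0182
gripper_force: 50.1
```

Run:
```python
from h import *
robot.snapshot("wrist");s=robot.read_state();z=snap("wrist","w22");P=cloud(z,True);t=s["tool_pos"];print(t,s["grip_width"])
hsv=cv2.cvtColor(z["p"],cv2.COLOR_RGB2HSV);m=((hsv[...,0]<8)|(hsv[...,0]>172))&(hsv[...,1]>150)&held(P,t,t[2],.03);q=P[m];print("red",q.min(0),q.max(0),(q.min(0)+q.max(0))/2)
m&=P[...,2]>q[:,2].max()-.005;q=P[m];print("top",(q.min(0)+q.max(0))/2,q.max(0)-q.min(0))
# side/scene: axis of the hanging shank
for n in ["scene","side"]:
    zz=snap(n,n+"22");Q=cloud(zz)
    for a in np.arange(t[2]-.055,t[2]+.03,.01):
        q=Q[(np.hypot(Q[...,0]-t[0],Q[...,1]-t[1])<.022)&(abs(Q[...,2]-a)<.005)]
        if len(q): print(n,round(a-t[2],3),len(q),q.mean(0).round(4))
```

```text
[0.61923708 0.30685262 0.13322615] 0.018361183626396393
red [0.60921296 0.29764035 0.13324352] [0.62785169 0.31701818 0.16328656] [0.61853233 0.30732927 0.14826504]
top [0.61843418 0.30721026 0.16078905] [0.01844245 0.01913982 0.004995  ]
scene -0.055 4 [0.6217 0.3052 0.0797]
scene -0.045 14 [0.6217 0.304  0.089 ]
scene -0.035 12 [0.6216 0.3038 0.0983]
scene -0.025 15 [0.6212 0.3028 0.1087]
scene -0.015 8 [0.6202 0.3027 0.117 ]
scene -0.005 29 [0.6226 0.299  0.1281]
scene 0.005 46 [0.6209 0.299  0.1387]
scene 0.015 51 [0.6206 0.2983 0.1485]
scene 0.025 69 [0.6181 0.3016 0.1589]
side -0.055 2 [0.6177 0.3085 0.0803]
side -0.045 12 [0.6167 0.3093 0.0883]
side -0.035 19 [0.6153 0.3102 0.0988]
side -0.025 20 [0.6163 0.3099 0.1079]
side -0.015 11 [0.6162 0.3095 0.116 ]
side -0.005 24 [0.6149 0.3151 0.1292]
side 0.005 28 [0.6132 0.3142 0.1394]
side 0.015 50 [0.6119 0.3143 0.1484]
side 0.025 48 [0.618  0.3149 0.1586]
```

Request:
arm_command:
  rows:
    - [[-40,7,0],0,14]
    - [[-40,7,0],0,14]
    - [[-40,7,0],0,14]
    - [[-32,5,0],0,14]
    - [[0,0,8],0,14]
    - [[0,0,0],0,14]
    - [[0,0,0],0,14]
    - [[0,0,0],0,14]

```text
clock: 36.15
tool_pos: [0.646, 0.1562, 0.1269]
orientation: [0.707, 0.708, 0.0, 0.0]
contact_force: [0.0, -0.4, -0.7]
grip_width: 0.0184
gripper_force: 50.0
```

```bash
cat >> h.py <<'E'
def knob(tag):
    robot.snapshot("wrist");s=robot.read_state();z=snap("wrist",tag);P=cloud(z,True);t=s["tool_pos"];print(t,s["grip_width"],s["contact_force"].round(1),z["x"])
    hsv=cv2.cvtColor(z["p"],cv2.COLOR_RGB2HSV);m=((hsv[...,0]<8)|(hsv[...,0]>172))&(hsv[...,1]>150)&held(P,t,t[2],.03);q=P[m]
    m&=P[...,2]>q[:,2].max()-.005;q=P[m];print("top",(q.min(0)+q.max(0))/2,q.max(0)-q.min(0))
    b=cv2.inRange(hsv,(100,140,30),(130,255,255))>0
    print("knuckle",tray(P)(b&near(P,.61,.69,.11,.21,.045,.056)))
    return z,P
E
python3 - <<'E'
from h import *
z,P=knob("w23")
for w in ["w13","w19"]:
    y=load(w);Q=cloud(y,True);b=cv2.inRange(cv2.cvtColor(y["p"],cv2.COLOR_RGB2HSV),(100,140,30),(130,255,255))>0;print(w,tray(Q)(b&near(Q,.61,.69,.11,.21,.045,.056)))
cv2.imwrite("pics/w23.png",cv2.resize(z["p"][100:420,140:420,::-1],None,fx=1.8,fy=1.8))
E
```

```text
[0.64604982 0.15602032 0.1269863 ] 0.018645680991656144 [ 0.2  0.3 -0.5] [0.64508647 0.22784505 0.26896991]
top [0.6452228  0.15611353 0.15414263] [0.01857018 0.0195301  0.00497359]
knuckle (array([645.2, 166.4]), array([59.6, 34.6]), -2.29)
w13 (array([645.2, 166.5]), array([58.3, 34.8]), -2.25)
w19 (array([645.3, 166.2]), array([59. , 34.7]), -2.12)
```

View pics/w23.png

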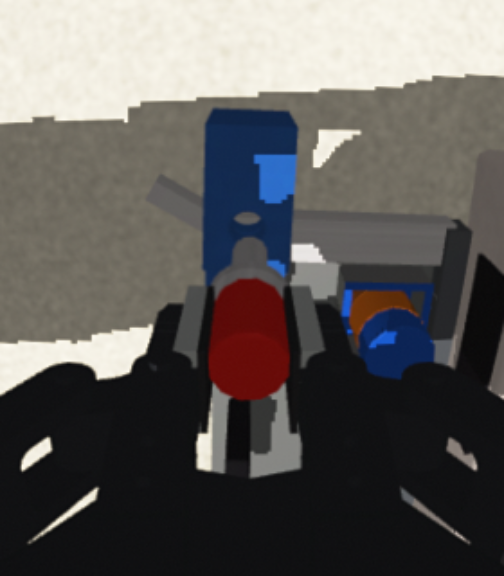

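The knob is within about 1 mm of the hole axis: tip at crop (250,240), hole at (247,217) seen obliquely. Nudging and descending.

Request:
arm_command:
  rows:
    - [[-1,-0.7,0],0,14]
    - [[0,0,8],0,14]
    - [[0,0,8],0,14]
    - [[0,0,6],0,14]
    - [[0,0,4],0,14]
    - [[0,0,0],0,14]
    - [[0,0,0],0,14]

```text
clock: 37.12
tool_pos: [0.6456, 0.1541, 0.1011]
orientation: [0.707, 0.707, 0.0, 0.0]
contact_force: [1.1, 0.3, -0.1]
grip_width: 0.0184
gripper_force: 50.0
```

Run:
```python
from h import *
z,P=knob("w24")
```

```text
[0.64568943 0.15410662 0.10116493] 0.018786853166834018 [ 0.3 -1.1 -1. ] [0.64475815 0.22594885 0.24313753]
top [0.64488456 0.15406313 0.12861138] [0.01863338 0.01973492 0.00498867]
knuckle (array([645.2, 168.1]), array([56.2, 34.5]), -2.17)
```

Request:
arm_command:
  rows:
    - [[1,-0.4,0],0,14]
    - [[0,0,5],0,14]
    - [[0,0,5],0,14]
    - [[0,0,5],0,14]
    - [[0,0,0],0,14]
    - [[0,0,0],0,14]

```text
clock: 37.98
tool_pos: [0.6451, 0.1551, 0.0858]
orientation: [0.707, 0.707, 0.0, 0.0]
contact_force: [0.3, 0.0, -0.7]
grip_width: 0.0183
gripper_force: 50.0
```

Run:
```python
from h import *
z,P=knob("w25")
```

```text
[0.64519164 0.15511348 0.08598974] 0.018609643225400575 [ 0.4  0.2 -0.4] [0.64429463 0.22693391 0.22792767]
top [0.64435119 0.15533497 0.11283231] [0.0185656  0.01982148 0.00493105]
knuckle (array([645.4, 171.9]), array([48.5, 34.6]), -2.14)
```

No contact forces. On down through the ear.

Request:
arm_command:
  rows:
    - [[0,0,5],0,14]
    - [[0,0,5],0,14]
    - [[0,0,4],0,14]
    - [[0,0,3],0,14]
    - [[0,0,0],0,14]

```text
clock: 38.7
tool_pos: [0.6448, 0.1551, 0.0684]
orientation: [0.707, 0.707, -0.0, -0.0]
contact_force: [-0.4, 0.1, 0.0]
grip_width: 0.0186
gripper_force: 50.0
```

Request:
arm_command:
  rows:
    - [[0,0,3],0,14]
    - [[0,0,3],0,14]
    - [[0,0,1],0,14]
    - [[0,0,0],0,14]
    - [[0,0,0],0,14]

```text
clock: 39.33
tool_pos: [0.6451, 0.1551, 0.0619]
orientation: [0.707, 0.707, 0.0, 0.0]
contact_force: [0.2, 0.5, -1.0]
grip_width: 0.0184
gripper_force: 50.0
```

Request:
arm_command:
  rows:
    - [[0,0,0.5],0,14]
    - [[0,0,0],0,30]
    - [[0,0,0],0,45]
    - [[0,0,0],0,45]
    - [[0,0,-30],0,45]
    - [[0,0,-40],0,45]
    - [[-40,0,-20],0,45]
    - [[-40,0,0],0,45]

```text
clock: 40.33
tool_pos: [0.6466, 0.0747, 0.1543]
orientation: [0.707, 0.708, 0.002, 0.002]
contact_force: [-0.0, -0.5, 0.1]
grip_width: 0.0452
gripper_force: 0.0
```

Request:
arm_command:
  rows:
    - [[0,0,0],0,0]
    - [[0,0,0],0,0]
    - [[0,0,0],0,0]

```text
clock: 40.7
tool_pos: [0.6448, 0.0762, 0.1509]
orientation: [0.707, 0.708, -0.0, -0.0]
contact_force: [-0.2, -0.7, -0.0]
grip_width: 0.0002
gripper_force: 0.0
```

Run:
```python
from h import *
robot.snapshot("wrist");s=robot.read_state();z=snap("wrist","w26");P=cloud(z,True);print(s["tool_pos"],s["grip_width"])
print("knob",topcircle(P,(.6445,.155),r=.02,zlo=.08,zhi=.11))
print("grip",tray(P)(near(P,.60,.68,-.02,.07,.05,.066)))
for v in [(.709,.0995),(.706,.022),(.702,-.056)]: print(topcircle(P,v,r=.022,zlo=.05,zhi=.07) if held(P,v,.05,.022).sum() else None)
for n in ["scene","side"]:
    Q=cloud(snap(n,n+"26")); print(n,"knob",topcircle(Q,(.6445,.155),r=.02,zlo=.08,zhi=.11),"btn",tray(Q)(near(Q,.64,.68,-.15,-.1,.03,.04)))
    for v in [(.709,.0995),(.706,.022),(.702,-.056)]: print(topcircle(Q,v,r=.022,zlo=.05,zhi=.07) if held(Q,v,.05,.022).sum() else None)
z=load("scene26");hsv=cv2.cvtColor(z["p"],cv2.COLOR_RGB2HSV);Q=cloud(z);m=cv2.inRange(hsv,(60,150,40),(85,255,255))>0
q=Q[m&near(Q,.62,.69,-.16,-.1,.03,.05)];print("green",q.min(0),q.max(0),np.median(q,0))
z=load("w12");hsv=cv2.cvtColor(z["p"],cv2.COLOR_RGB2HSV);Q=cloud(z,True);m=cv2.inRange(hsv,(60,150,40),(85,255,255))>0
q=Q[m&near(Q,.62,.69,-.16,-.1,.0,.05)];print("green w12",q.min(0),q.max(0))
```

```text
[0.64478085 0.07620858 0.15095592] 2.9662355445977547e-05
knob (array([644.5, 155. ]), 9.9, np.float64(0.0882), 746)
grip (array([640.1,  43.5]), array([ 1.9, 11.4]), -3.86)
(array([709.5,  99.7]), 16.1, np.float64(0.0592), 1377)
(array([704.5,  21.3]), 16.1, np.float64(0.0592), 1131)
None
scene knob (array([645.7, 154.4]), 10.6, np.float64(0.0874), 49) btn (array([ 659.7, -131.1]), array([22.6, 21.8]), 0.32)
(array([711.5,  99.5]), 16.4, np.float64(0.0582), 134)
(array([705.6,  21.6]), 16.4, np.float64(0.0583), 151)
(array([705.5, -56.5]), 16.9, np.float64(0.0583), 170)
side knob (array([644.3, 155.3]), 11.9, np.float64(0.0899), 61) btn (array([ 658.9, -130.3]), array([23.9, 31.6]), 31.71)
(array([708.8, 101.4]), 19.1, np.float64(0.0609), 124)
(array([704. ,  23.1]), 17.4, np.float64(0.0609), 114)
(array([703.9, -53.4]), 18.1, np.float64(0.0605), 100)
green [ 0.64836576 -0.14205284  0.03017255] [ 0.67099378 -0.12019072  0.03662978] [ 0.65994941 -0.13071578  0.03277233]
green w12 [ 0.64539876 -0.14690826  0.022566  ] [ 0.66989097 -0.11805942  0.03508286]
```

Request:
arm_command:
  rows:
    - [[-50,13,0],0,0]
    - [[-55,0,0],0,0]
    - [[-55,0,0],0,0]
    - [[-47,0,40],0,0]
    - [[0,0,40],0,0]
    - [[0,0,20],0,0]
    - [[0,0,0],0,0]
    - [[0,0,0],0,0]

```text
clock: 41.9
tool_pos: [0.6594, -0.1314, 0.0531]
orientation: [0.707, 0.708, 0.001, 0.001]
contact_force: [0.5, 0.6, 0.6]
grip_width: -0.0004
gripper_force: 0.0
```

Run:
```python
from h import *
robot.snapshot("wrist");s=robot.read_state();z=snap("wrist","w27");P=cloud(z,True);print(s["tool_pos"],s["contact_force"])
hsv=cv2.cvtColor(z["p"],cv2.COLOR_RGB2HSV);m=cv2.inRange(hsv,(60,150,40),(85,255,255))>0
q=P[m&near(P,.62,.69,-.17,-.1,.0,.05)];print("green",len(q),q.min(0),q.max(0),np.median(q,0))
```

```text
[ 0.65964018 -0.13159526  0.05348548] [-0.2689831  -0.60449144  0.77312799]
green 1232 [ 0.64609294 -0.14304482  0.02199606] [ 0.67163175 -0.11789014  0.03529687] [ 0.65837985 -0.12545778  0.03288207]
```

Request:
arm_command:
  rows:
    - [[0,0,8],0,0]
    - [[0,0,8],0,0]
    - [[0,0,4],0,0]
    - [[0,0,3],0,0]
    - [[0,0,2],0,0]
    - [[0,0,0],0,0]
    - [[0,0,0],0,0]

```text
clock: 42.88
tool_pos: [0.6579, -0.1318, 0.0279]
orientation: [0.707, 0.707, -0.0, -0.0]
contact_force: [-6.9, 2.2, 11.7]
grip_width: 0.0001
gripper_force: 6.6
```

Request:
arm_command:
  rows:
    - [[0,0,1.5],0,0]
    - [[0,0,0],0,0]
    - [[0,0,0],0,0]

```text
clock: 43.25
tool_pos: [0.658, -0.1318, 0.0278]
orientation: [0.707, 0.707, -0.0, -0.0]
contact_force: [-11.2, 4.0, 21.4]
grip_width: 0.0001
gripper_force: 10.7
```

Request:
arm_command:
  rows:
    - [[0,0,-6],0,0]
    - [[0,0,-20],0,0]
    - [[0,0,-50],0,0]
    - [[0,0,-50],0,0]
    - [[-50,-20,-20],0,0]
    - [[-50,-20,0],0,0]
    - [[0,0,0],0,0]
    - [[0,0,0],0,0]

```text
clock: 44.25
tool_pos: [0.618, -0.2318, 0.1711]
orientation: [0.707, 0.707, 0.0, -0.0]
contact_force: [0.5, 0.0, -0.1]
grip_width: 0.0004
gripper_force: 0.0
```

Run:
```python
from h import *
robot.snapshot("wrist");s=robot.read_state();print(s["tool_pos"],s["contact_force"])
z=snap("wrist","w28");P=cloud(z,True);hsv=cv2.cvtColor(z["p"],cv2.COLOR_RGB2HSV);m=cv2.inRange(hsv,(60,150,40),(85,255,255))>0
q=P[m&near(P,.62,.69,-.17,-.1,.0,.05)];print("green",len(q),q.max(0),np.percentile(q[:,2],90))
blobs(P,z["p"],amin=200,box=(.2,.72,-.6,-.16))
for n in ["scene","side"]:
    zz=snap(n,n+"28");Q=cloud(zz);print(n,"knob",topcircle(Q,(.6445,.155),r=.02,zlo=.08,zhi=.11))
    for v in [(.709,.0995),(.706,.022),(.702,-.056)]: print(topcircle(Q,v,r=.022,zlo=.05,zhi=.07) if held(Q,v,.05,.022).sum() else None)
    cv2.imwrite(f"pics/{n}28.png",cv2.resize(zz["p"][:,:,::-1],(800,600)))
```

```text
[ 0.61822185 -0.23110759  0.170828  ] [ 0.11730332  0.60544556 -0.3255128 ]
green 673 [ 0.67220706 -0.11700948  0.03588914] 0.03426062620738738
[ 10. 227.] 223 min [ 0.26   -0.2749  0.0151] max [ 0.3028 -0.2462  0.0204] mid [ 0.2814 -0.2606  0.0178] [190. 146.  84.]
[335. 302.] 363 min [ 0.66   -0.3454  0.0151] max [ 0.7051 -0.3346  0.0342] mid [ 0.6826 -0.34    0.0246] [124. 129. 125.]
[ 93. 324.] 1090 min [ 0.3482 -0.4264  0.015 ] max [ 0.4185 -0.3569  0.0234] mid [ 0.3833 -0.3916  0.0192] [245. 218.   0.]
[ 62. 411.] 390 min [ 0.2433 -0.581   0.0152] max [ 0.3096 -0.5595  0.0564] mid [ 0.2765 -0.5703  0.0358] [135.  130.5 122. ]
scene knob (array([645.6, 153.5]), 10.4, np.float64(0.0867), 50)
(array([712.3,  99.7]), 17.3, np.float64(0.0583), 138)
(array([706.5,  21.3]), 16.4, np.float64(0.0582), 149)
(array([706.2, -55.6]), 16.4, np.float64(0.0587), 170)
side knob (array([642.8, 156. ]), 11.3, np.float64(0.0888), 63)
(array([709.4, 100.7]), 18.1, np.float64(0.0604), 125)
(array([703. ,  23.7]), 17.6, np.float64(0.0607), 112)
(array([705. , -53.1]), 18.3, np.float64(0.0601), 104)
```

View pics/scene28.png

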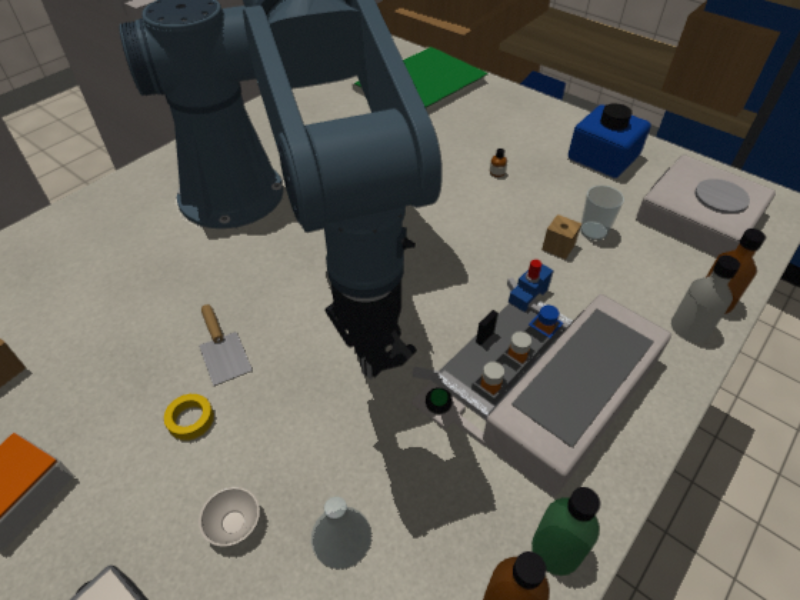

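The picture shows the tray home with its vials, the pin seated at (535,268), the button released at (438,400) and the bystanders in place. Handing in.

```bash
python3 -c "
from station import robot
print(robot.close_job())"
```

```text
the job is handed in; nothing more can be done
None
```

I handed the job in at about 44 s of the 208 s allowed, with no verdict returned: all three vials found (the blue standard and two white samples) are in their wells, the tray is home, the pin is seated, the button was pressed to its stop and sprang back, and I saw no bystander moved.

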